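# Gauge three mill bushes and set out the one that fits

### The job

Try the step gauge in each of the three bushes of the sloping stand, from the nearest to the farthest, pushing it straight in until it stops but without forcing it. Hang the gauge back upright in its wooden block and stand the good bush (the thin go part enters fully, the thicker no-go part does not) flange down near the middle of the work slab. Leave the other two bushes in their pockets and do not disturb the things lying round about.

Things in the scene. Friction and masses are not known exactly. Their poses are not given: they have to be found in the camera images.
- gauge: steel step gauge, 116 mm long, 0.2 kg. Origin: centre of its tip; z runs along it towards the handle. Go part 16 mm across, z 0 to 25 mm (tapering to 11 mm over the last 2.5 mm); no-go part 24 mm across, z 25 to 45 mm; collar 36 mm across, z 45 to 50 mm; dark knurled round handle 25 mm across, z 50 to 116 mm, red band by the collar. Starts hanging upright in its block by the collar.
- bush_a: brass flanged bush, 60 mm long, 0.4 kg: body 44 mm across, flange 54 mm across, 8 mm thick at the foot. Origin: centre of the flange's underside; z up along the through bore, mouth at z = 60 mm. Starts in any pocket, leaning with the stand. Of bush_a, bush_b, bush_c one bore is too tight (go part cannot enter), one right, one too wide (no-go part enters too); only the gauge tells which.
- bush_b: brass flanged bush, 60 mm long, 0.4 kg: body 44 mm across, flange 54 mm across, 8 mm thick at the foot. Origin: centre of the flange's underside; z up along the through bore, mouth at z = 60 mm. Starts in any pocket, leaning with the stand. Of bush_a, bush_b, bush_c one bore is too tight (go part cannot enter), one right, one too wide (no-go part enters too); only the gauge tells which.
- bush_c: brass flanged bush, 60 mm long, 0.4 kg: body 44 mm across, flange 54 mm across, 8 mm thick at the foot. Origin: centre of the flange's underside; z up along the through bore, mouth at z = 60 mm. Starts in any pocket, leaning with the stand. Of bush_a, bush_b, bush_c one bore is too tight (go part cannot enter), one right, one too wide (no-go part enters too); only the gauge tells which.
- bush_stand: fixed wooden stand, 100 x 256 mm, its three pockets in a row running away from the robot, its slope facing left. Origin: on the bench under its middle; y along the row away from the robot, z up, x to the robot's right. Pockets and bores lean 30 degrees from upright to the left: along (-0.5, 0, 0.866) in its frame. A bush's mouth is 60 mm from the pocket floor along that axis, 98 mm above the bench.
- near_pocket (a point): centre of the floor of the nearest pocket of the sloping stand (-y end of the row; pockets are 80 mm apart, 60 mm across, 10 mm deep, square to the slope)
- middle_pocket (a point): centre of the floor of the middle pocket of the sloping stand, of the same size
- far_pocket (a point): centre of the floor of the farthest pocket of the sloping stand (+y end of the row; pockets are 80 mm apart, 60 mm across, 10 mm deep, square to the slope)
- gauge_stand: dark wooden block 70 x 70 x 54 mm on an 86 mm foot, fixed, with an upright hole 31 mm across right through its middle; the gauge hangs in it with its collar resting on the block's top. Origin: centre of the underside, z up.
- slab: flat grey work slab with a few coloured specks, about 125 mm (x) by 135 mm (y), its top 9 mm above the bench, fixed. Origin: centre of the underside, z up.
- flux_jar: bystander, not to be disturbed: small jar with a green cap, 45 mm across, 46 mm tall. Origin: centre of its underside.
- solder_spool: bystander, not to be disturbed: small white spool, 42 mm across, 22 mm tall. Origin: centre of its underside.
- small_hammer: bystander, not to be disturbed: small hammer with a wooden handle, 58 x 178 x 25 mm, lying. Origin: centre of its underside.
- film_can: bystander, not to be disturbed: black can with a grey cap, 33 mm across, 54 mm tall. Origin: centre of its underside.
Not all that is in view belongs to the job. What is shaped like the gauge_stand but pink or yellow is not meant.

How it is judged:
By the outcome, as a careful person would: the job done as asked, in the order asked, and still so for the second after the job is handed in, with the robot touching nothing.
It also fails if it takes over 69 s, if anything falls off the work surface, if the arm or the gripper's body presses on something with over 40 N, if the wrist force passes 120 N, or if a joint passes its speed limit or range.

### The arm

A 6-joint arm with a two-finger parallel gripper is mounted at the origin on a cart in front of the work surface, level with it; the furniture and walls round the work are solid. World frame = base frame: x ahead of the robot, y to its left, z up, the work surface at z = 0. Lengths are in m, angles in rad, forces in N, time in s.
With the tool pointing down it reaches from about 0.375 to 0.9 m from the base axis. Payload 3.1 kg.
Tool frame: the origin (TCP) lies midway between the tips of the shut fingers; the grasp point (between the pads) lies manip.hold_point_z behind it (manip.hold_point_z is the distance from the TCP to the grasp point, in m); z points along the fingers, y is the direction in which the jaws open and shut (so a half turn about z gives the same grasp; the last joint's range is limited). The gripper opens to 85 mm and grips with 20 to 120 N. Pads are 22 mm wide; open, the fingers measure 114 mm over their backs; the gripper's body (76 mm by 85 mm) begins 54 mm behind the grasp point. The pads swing forward as they close: fully open they stand 13 mm farther back than shut.
Start: joints at [0.922, 0.527, 1.433, -0, 1.181, -0.178], TCP at [0.283, 0.557, 0.231] pointing down, gripper open.
Joint ranges: [-3.08, 3.08], [-0.75, 2.2], [0.22, 2.44], [-1.43, 4.57], [0, 2.65], [-2.85, 2.85]. Speed limits (rad/s): [2.79, 2.79, 3.14, 3.14, 3.14, 3.14].

### API

Orientations are given as a unit quaternion [x, y, z, w].
In Python, from station import manip, snapshot, workorder, models gives the robot as it stands.
- The arm moves only by the tool jog_arm, never from a script. Its argument "commands" is a list of rows, each a list of 5 numbers: the opening in per cent of the stroke, from 0 (shut) to 100 (fully open), then the shift along the world's x, y, z in cm, then the turn about the world's z in rad. A call has 1 to 8 rows; each row shifts and turns the pose as measured when the row begins; what a row does not reach is not made up. A row lasts 1/12 s, in which the tool goes at most 41.7 mm and 7.16 degrees, less where a joint would pass 70% of its speed; a pose out of reach is approached as far as the arm can. A call with a gripper value outside its range is refused whole. The fingers move at their own pace and stop on an object; "squeeze" is the grip in N (left out, the last holds). Time passes only in rows, so rows that do not move let the fingers close. It gives the time, the measured TCP pose, the force and the opening at its end, in the units of the state.
- manip.sense(): the state, without advancing time (a new reading comes with each control period).
- snapshot(name): name is "scene" or "side" or "wrist"; returns a dict with "image" (384x512x3 uint8, red, green, blue), "intrinsics" (3x3 intrinsics, pixels), "extrinsics" (4x4, takes a point from camera to world coordinates); the wrist camera has in their place "hand_eye" (4x4, takes a point from camera to tool coordinates, whose origin is the TCP and whose axes are the flange's). Camera axes: x right, y down, z forward; pixel columns grow to the right and rows downward; lengths in m; the calibration is good to about 2 mm. A picture is of the moment at which its call begins: read the wrist's pose just before it. There is no depth.
- workorder.sign_off(): hands the job in, once; it reports no verdict.
Trained networks look in a picture, given as the dict that the camera call returned (one of the last four; its "shot" number tells which), for a name from the list of things; names that differ only in an ending like _2 or _b are one class to them, and where a whole thing is asked for, a point or a joint stands for the part that bears it (a point fixed in the world has none). Each returns a list of dicts, best first, with "score" (0 to 1); they miss things now and then, are a little off and sometimes report something else, mostly with a low value. They report only what shows in the picture. A call takes as long as a camera call. They do not tell look-alikes from the thing itself.
- models.find_in(picture, name): "centre" ([x, y, z] in m, in world coordinates, good to about 4 mm: the middle of the surface that is visible of it).
- models.pinpoint(picture, name): "centre" ([x, y, z] in m, in world coordinates, good to about 4 mm: a listed point, or the origin of a listed thing).
The state is a dict: "t": time; "q": joint angles; "qd": joint speeds; "tau": joint torques, N m; "tcp_pos": TCP position; "tool_rot": TCP orientation; "force": force on the tool from outside, world axes, zero at the start; "ft_torque": the same for the moment, N m; "finger_gap": opening from 0.0 (shut) to 1.0 (fully open).
Only numpy, scipy, OpenCV 4.12 (cv2) and the standard library are available. Lean on these libraries where they do the work, as an engineer would, in place of code of your own. Each camera call takes 0.05 s, during which the arm holds its last target. There are 200 camera calls.

## Working session

There is one attempt and no reset: what is moved stays moved. The work goes in short steps, Python scripts to look and compute and a tool call to move; the robot and the scene stay as the last step left them, time stands still between calls to the robot, and variables do not carry over. Pictures are saved under pics/ and viewed, about 8 in all and at most 12, crops included, and the job is handed in when it is done.

Besides the shell and the picture viewer there is one more tool, called after "Request:" as name([rows], argument=value, ...), one row to a line, values as JSON. jog_arm: Moves the arm, as the interface text tells. Its arguments: {"type":"object","properties":{"commands":{"type":"array","items":{"type":"array","items":{"type":"number"}}},"squeeze":{"type":"number"}},"required":["commands"]}

```bash
ls -la; mkdir -p pics
cat > h.py <<'E'
from station import manip, snapshot, workorder, models
import numpy as np, cv2
from scipy.spatial.transform import Rotation as R
np.set_printoptions(precision=4,suppress=True)
def save(p,n): cv2.imwrite('pics/'+n+'.png',p['image'][:,:,::-1])
E
python3 - <<'E'
from h import *
s=manip.sense(); print({k:np.round(v,4) for k,v in s.items()}); print(manip.hold_point_z,[a for a in dir(manip) if a[0]!='_'])
ps={n:snapshot(n) for n in('scene','side')}
save(dict(image=np.hstack([ps['scene']['image']])),'scene'); save(ps['side'],'side')
for n in ps:
    print(n, ps[n]['extrinsics'])
    for o in 'gauge bush_a bush_stand near_pocket middle_pocket far_pocket gauge_stand slab flux_jar solder_spool small_hammer film_can'.split():
        print(n,o,[(np.round(d['centre'],3).tolist(),round(d['score'],2)) for d in models.pinpoint(ps[n],o)[:4]])
E
```

```text
total 12
drwxr-xr-x  3 agent agent 4096 Dec  5 07:05 .
drwxr-xr-x 23 root  root  4096 Dec  5 07:05 ..
drwxr-xr-x  2 agent agent 4096 Dec  5 07:05 pics
{'t': np.float64(0.0), 'q': array([ 0.9225,  0.5284,  1.4339, -0.    ,  1.1814, -0.1785]), 'qd': array([-0.0001, -0.0017,  0.0006, -0.0008, -0.0009, -0.0004]), 'tau': array([  0.0005, -44.2336, -17.803 ,  -0.0001,   0.0082,   0.    ]), 'tcp_pos': array([0.2824, 0.5567, 0.2303]), 'tool_rot': array([ 0.2327,  0.9725, -0.001 , -0.0004]), 'force': array([ 0.1348, -0.0963, -0.1969]), 'ft_torque': array([ 0.014 , -0.0197, -0.0152]), 'finger_gap': np.float64(1.0013)}
0.0187 ['PlanningError', 'hold_point_z', 'sense']
scene [[-0.8546 -0.2007  0.4789 -0.101 ]
 [-0.5185  0.3791 -0.7664  1.0593]
 [-0.0278 -0.9033 -0.428   0.6541]
 [ 0.      0.      0.      1.    ]]
scene gauge [([0.574, -0.058, 0.047], 0.74), ([0.653, -0.076, 0.045], 0.38)]
scene bush_a [([0.496, -0.043, 0.045], 0.85), ([0.582, -0.057, 0.046], 0.74), ([0.654, -0.071, 0.042], 0.7)]
scene bush_stand [([0.574, -0.067, -0.0], 0.98)]
scene near_pocket [([0.501, -0.042, 0.05], 0.92)]
sc
[... 693 characters left out ...]
 [([0.497, -0.04, 0.041], 0.72), ([0.65, -0.071, 0.043], 0.7), ([0.575, -0.061, 0.045], 0.67)]
side bush_stand [([0.575, -0.065, 0.002], 0.77), ([0.574, -0.057, 0.042], 0.31)]
side near_pocket [([0.383, 0.032, -0.003], 0.32), ([0.652, -0.069, 0.041], 0.29)]
side middle_pocket [([0.578, -0.06, 0.045], 0.58)]
side far_pocket [([0.654, -0.076, 0.046], 0.73)]
side gauge_stand [([0.698, -0.3, -0.002], 0.98), ([0.496, 0.105, 0.0], 0.93), ([0.311, 0.143, 0.002], 0.93)]
side slab [([0.459, 0.28, 0.004], 0.58)]
side flux_jar [([0.688, 0.047, 0.006], 0.67)]
side solder_spool [([0.382, 0.03, -0.001], 0.61)]
side small_hammer [([0.774, -0.125, 0.0], 0.75)]
side film_can [([0.663, -0.177, -0.002], 0.52)]
```

View pics/scene.png

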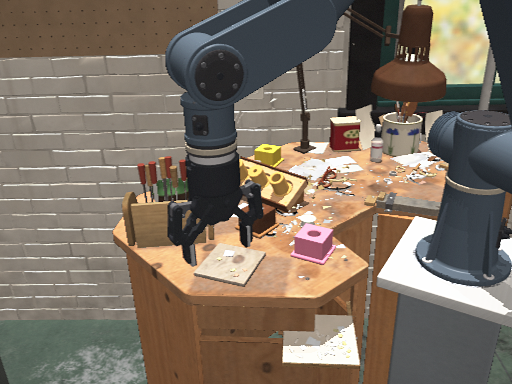

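View pics/side.png

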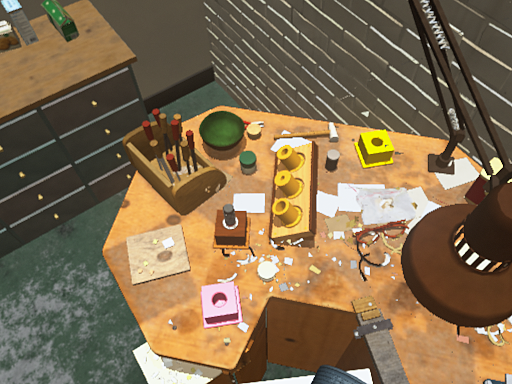

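The dark block with the gauge is at about (0.496, 0.105), and the stand's row points from (0.498, -0.043) to (0.652, -0.074). In the side view these are pixels (230,225) and (288,158)–(288,212). Pink and yellow blocks are decoys. I'm moving over the gauge and turning the jaws to lie along the row.

Request:
jog_arm([
  [100,1.7,-3.5,0.2,-0.1],
  [100,1.7,-3.5,0.2,-0.1],
  [100,1.7,-3.5,0.2,-0.1],
  [100,1.7,-3.5,0.2,-0.1],
  [100,1.7,-3.5,0.2,-0.1],
  [100,1.7,-3.5,0.2,-0.1],
  [100,1.7,-3.5,0.2,-0.1],
  [100,1.7,-3.5,0.2,-0.1],
], squeeze=20)

```text
t: 1.97
tcp_pos: [0.4189, 0.2742, 0.2481]
tool_rot: [0.602, 0.799, 0.004, 0.002]
force: [0.8, -0.0, 0.5]
finger_gap: 0.996
```

Request:
jog_arm([
  [100,1.7,-3.5,0.2,-0.11],
  [100,1.7,-3.5,0.2,-0.11],
  [100,1.7,-3.5,0.2,-0.11],
  [100,0.8,-3.0,0,-0.11],
  [100,0,0,0,-0.11],
])

```text
t: 2.38
tcp_pos: [0.4846, 0.1262, 0.2565]
tool_rot: [0.806, 0.592, 0.006, 0.006]
force: [-0.2, 1.1, 0.3]
finger_gap: 1.001
```

```bash
cat >> h.py <<'E'
def tool():
    s=manip.sense(); T=np.eye(4); T[:3,:3]=R.from_quat(s['tool_rot']).as_matrix(); T[:3,3]=s['tcp_pos']; return T,s
def wrist():
    T,s=tool(); p=snapshot('wrist'); p['X']=T@p['hand_eye']; return p
def proj(p,pts):
    X=p.get('X',p.get('extrinsics')); c=(np.linalg.inv(X)@np.c_[pts,np.ones(len(pts))].T)[:3]
    u=np.array(p['intrinsics'])@c; return (u[:2]/u[2]).T
def st():
    T,s=tool(); y=T[:3,1]; print('t',round(s['t'],2),'tcp',T[:3,3],'yaw',round(np.degrees(np.arctan2(y[1],y[0])),2),'tiltz',T[:3,2],'F',s['force'],'gap',round(s['finger_gap'],3))
E
python3 - <<'E'
from h import *
st(); p=wrist(); save(p,'w1')
for o in 'gauge bush_a bush_stand near_pocket middle_pocket far_pocket gauge_stand slab flux_jar solder_spool'.split():
    print(o,[(np.round(d['centre'],3).tolist(),round(d['score'],2)) for d in models.pinpoint(p,o)[:4]])
E
```

```text
t 2.38 tcp [0.4846 0.1262 0.2565] yaw -17.47 tiltz [ 0.0164 -0.0036 -0.9999] F [-0.1721  1.1065  0.3356] gap 1.001
gauge [([0.684, 0.045, -0.001], 0.54)]
bush_a [([0.654, -0.07, 0.042], 0.93), ([0.497, -0.04, 0.049], 0.78)]
bush_stand [([0.572, -0.067, 0.003], 0.57)]
near_pocket [([0.498, -0.046, 0.046], 0.73)]
middle_pocket []
far_pocket []
gauge_stand [([0.696, -0.298, 0.004], 0.65), ([0.495, 0.102, 0.0], 0.57), ([0.315, 0.145, 0.003], 0.57)]
slab [([0.46, 0.283, -0.001], 0.91), ([0.497, -0.039, 0.054], 0.75)]
flux_jar [([0.688, 0.045, 0.0], 0.69), ([0.383, 0.032, 0.005], 0.17)]
solder_spool [([0.382, 0.03, 0.001], 0.74), ([0.78, -0.12, -0.002], 0.47)]
```

View pics/w1.png

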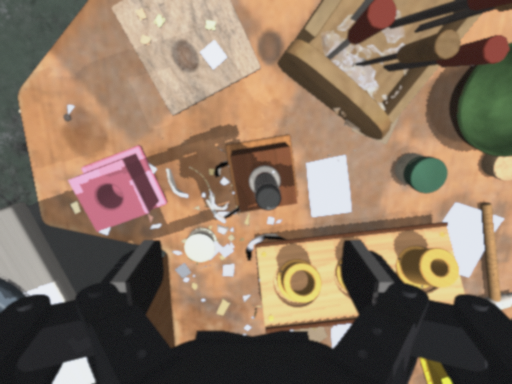

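```bash
cat >> h.py <<'E'
def back(p,uv,z):
    X=p.get('X',p.get('extrinsics')); d=X[:3,:3]@np.linalg.solve(np.array(p['intrinsics']),[uv[0],uv[1],1]); o=X[:3,3]; return o+d*(z-o[2])/d[2]
E
python3 - <<'E'
from h import *
p=wrist(); im=p['image']
print('cam',p['X'][:3,3])
print('top',back(p,(267,197),.125),'collar',back(p,(263.5,178),.059))
print('near mouth',back(p,(302,282),.098),'far mouth',back(p,(438,269),.098))
a=cv2.resize(im[120:340,210:500],None,fx=2.75,fy=2.7,interpolation=cv2.INTER_CUBIC); save(dict(image=a),'w2')
E
```

```text
cam [0.5013 0.2006 0.3991]
top [0.4937 0.112  0.125 ] collar [0.4943 0.1141 0.059 ]
near mouth [ 0.5032 -0.0062  0.098 ] far mouth [ 0.6549 -0.0357  0.098 ]
```

View pics/w2.png

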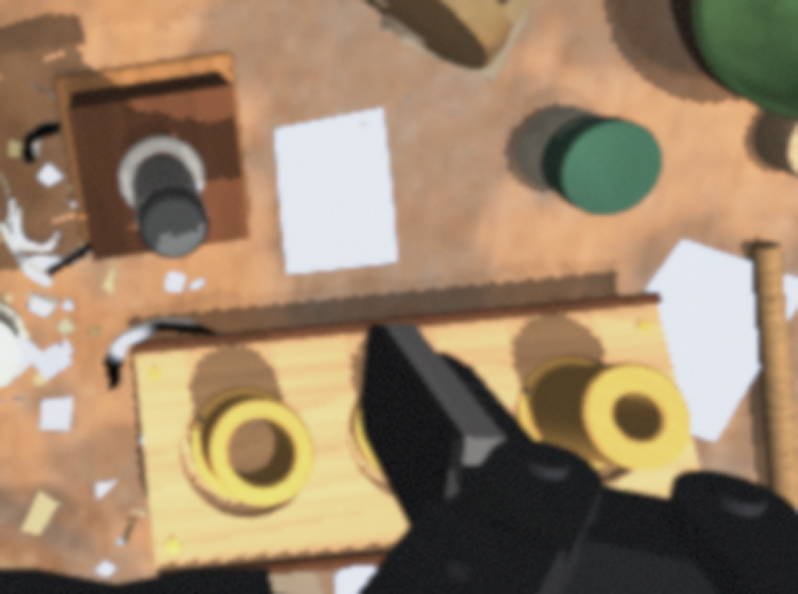

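Run:
```python
from h import *
p=wrist()
print('top',back(p,(272.9,203),.125),'collar',back(p,(268.9,186.7),.059))
print('near mouth',back(p,(304.9,287.8),.098),'far mouth',back(p,(441.3,274),.098))
y=np.array([.1535,-.0305]);y/=np.hypot(*y);L=np.array([-.5*y[1],.5*y[0],.866]);print(L,'net near mouth',np.array([.498,-.043,.046])+.06*L,np.array([.652,-.0735,.046])+.06*L)
```

```text
top [0.4975 0.1044 0.125 ] collar [0.4976 0.1021 0.059 ]
near mouth [ 0.5046 -0.0147  0.098 ] far mouth [ 0.6578 -0.0435  0.098 ]
[0.0974 0.4904 0.866 ] net near mouth [ 0.5038 -0.0136  0.098 ] [ 0.6578 -0.0441  0.098 ]
```

Request:
jog_arm([
  [100,1.3,-2.3,-1,0.06],
  [100,0,0,-3,0.06],
  [100,0,0,-1.5,0],
  [100,0,0,0,0],
])

```text
t: 3.37
tcp_pos: [0.4976, 0.1091, 0.2016]
tool_rot: [0.762, 0.647, 0.009, 0.007]
force: [0.4, -0.1, 0.2]
finger_gap: 1.001
```

```bash
python3 -c "from h import *;st()"
```

```text
t 3.37 tcp [0.4976 0.1091 0.2016] yaw -9.3 tiltz [ 0.0219  0.0009 -0.9998] F [ 0.4365 -0.1435  0.2087] gap 1.001
```

Request:
jog_arm([
  [100,0,-0.5,-3,-0.02],
  [100,0,0,-3,0],
  [100,0,0,-3,0],
  [100,0,0,0,0],
])

```text
t: 3.7
tcp_pos: [0.5011, 0.1046, 0.1124]
tool_rot: [0.768, 0.64, 0.012, 0.01]
force: [-0.9, 0.5, -0.6]
finger_gap: 0.996
```

```bash
python3 -c "from h import *;st()"
```

```text
t 3.7 tcp [0.5011 0.1046 0.1124] yaw -10.45 tiltz [ 0.0305  0.0006 -0.9995] F [-0.8843  0.5274 -0.5616] gap 0.996
```

Request:
jog_arm([
  [100,-0.4,-0.1,-2.4,0],
  [50,0,0,0,0],
  [20,0,0,0,0],
  [20,0,0,0,0],
  [20,0,0,0,0],
  [20,0,0,0,0],
], squeeze=30)

```text
t: 4.2
tcp_pos: [0.5023, 0.1047, 0.0958]
tool_rot: [0.768, 0.64, 0.016, 0.013]
force: [-1.5, 0.7, -0.7]
finger_gap: 0.299
```

```bash
python3 -c "from h import *;st()"
```

```text
t 4.2 tcp [0.5023 0.1047 0.0958] yaw -10.36 tiltz [ 0.0403  0.0008 -0.9992] F [-1.5306  0.7305 -0.6579] gap 0.299
```

Request:
jog_arm([
  [45,-0.2,0,0,0],
  [45,-0.4,-0.1,-1.2,0],
  [45,0,0,0,0],
])

```text
t: 4.45
tcp_pos: [0.499, 0.104, 0.0878]
tool_rot: [0.768, 0.64, 0.019, 0.016]
force: [-0.5, -0.0, -0.2]
finger_gap: 0.448
```

```bash
python3 -c "from h import *;st()"
```

```text
t 4.45 tcp [0.499  0.104  0.0878] yaw -10.33 tiltz [ 0.0496  0.0007 -0.9988] F [-0.4606 -0.029  -0.2062] gap 0.448
```

Request:
jog_arm([
  [20,0,0,0,0],
  [20,0,0,0,0],
  [20,0,0,0,0],
  [20,0,0,0,0],
])

```text
t: 4.78
tcp_pos: [0.4989, 0.1041, 0.0893]
tool_rot: [0.768, 0.641, 0.019, 0.016]
force: [-0.8, 0.3, -1.9]
finger_gap: 0.284
```

```bash
python3 -c "from h import *;st()"
```

```text
t 4.78 tcp [0.4989 0.1041 0.0893] yaw -10.32 tiltz [ 0.0498  0.0008 -0.9988] F [-0.8152  0.3199 -1.883 ] gap 0.284
```

Request:
jog_arm([
  [20,0,0,1.5,0],
  [20,0,0,1.5,0],
  [20,0,0,0,0],
])

```text
t: 5.03
tcp_pos: [0.4988, 0.1041, 0.1194]
tool_rot: [0.768, 0.64, 0.019, 0.015]
force: [-0.2, -0.7, -2.7]
finger_gap: 0.28
```

```bash
python3 -c "from h import *;st()"
```

```text
t 5.03 tcp [0.4988 0.1041 0.1194] yaw -10.33 tiltz [ 0.0482  0.0007 -0.9988] F [-0.1908 -0.6525 -2.734 ] gap 0.28
```

Request:
jog_arm([
  [20,0.2,1.0,0,0],
  [20,0.2,1.0,0,0],
  [20,0.2,1.0,-0.3,0],
  [20,0.2,1.0,-0.4,0],
  [20,0,0,0,0],
], squeeze=20)

```text
t: 5.45
tcp_pos: [0.5046, 0.1459, 0.1102]
tool_rot: [0.767, 0.641, 0.015, 0.015]
force: [-1.1, -3.3, 0.2]
finger_gap: 0.283
```

Run:
```python
from h import *
st(); p=wrist(); q=snapshot('side'); save(p,'w3')
g=[.4975,.1035,.06]; c=proj(q,[g])[0].astype(int); a=q['image'][c[1]-60:c[1]+50,c[0]-70:c[0]+70]
save(dict(image=np.hstack([cv2.resize(a,(500,393)),cv2.resize(p['image'],(300,393))])),'s3')
```

```text
t 5.45 tcp [0.5046 0.1459 0.1102] yaw -10.25 tiltz [ 0.0415 -0.0033 -0.9991] F [-1.1057 -3.3182  0.1528] gap 0.283
```

View pics/s3.png

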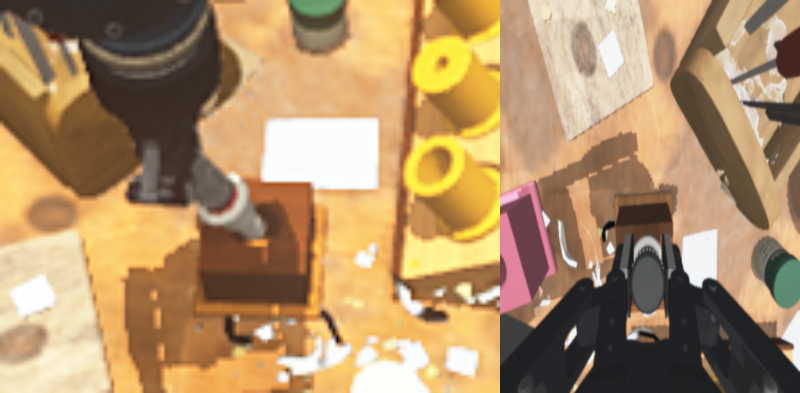

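Request:
jog_arm([
  [20,0.1,0.7,-0.2,0],
  [20,0,0,0,0],
  [20,0.1,0.8,1.2,0],
  [20,0.1,0.8,1.2,0],
  [20,0.1,0.8,1.2,0],
  [20,0.1,0.8,1.2,0],
  [20,0,0,0,0],
], squeeze=20)

```text
t: 6.13
tcp_pos: [0.5104, 0.1871, 0.1554]
tool_rot: [0.769, 0.639, 0.016, 0.013]
force: [0.9, 0.4, -2.3]
finger_gap: 0.279
```

Run:
```python
from h import *
st(); p=wrist(); q=snapshot('side'); r=snapshot('scene')
for c in(p,q,r): print([(np.round(d['centre'],3).tolist(),round(d['score'],2)) for d in models.pinpoint(c,'gauge')[:3]],[(np.round(d['centre'],3).tolist(),round(d['score'],2)) for d in models.find_in(c,'gauge')[:3]])
T,_=tool(); H=T[:3,3]-.0187*T[:3,2]; out=[]
for c,w in((q,45),(r,35)):
    u=proj(c,[H])[0].astype(int); print(u); out.append(cv2.resize(c['image'][u[1]-w+20:u[1]+w+20,u[0]-w:u[0]+w],(400,400),interpolation=cv2.INTER_CUBIC))
save(dict(image=np.hstack(out)),'s4')
```

```text
t 6.13 tcp [0.5104 0.1871 0.1554] yaw -10.57 tiltz [ 0.041   0.0011 -0.9992] F [ 0.9136  0.4368 -2.2851] gap 0.279
[([0.506, 0.135, 0.092], 0.6)] [([0.508, 0.188, 0.194], 0.89)]
[([0.5, 0.137, 0.084], 0.65)] [([0.495, 0.158, 0.141], 0.56)]
[([0.502, 0.137, 0.085], 0.76), ([0.385, 0.034, 0.002], 0.34)] [([0.499, 0.169, 0.129], 0.56)]
[187 195]
[233 179]
```

View pics/s4.png

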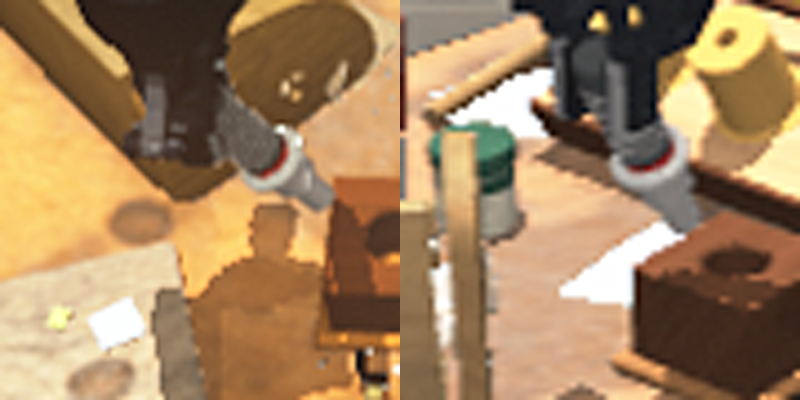

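Request:
jog_arm([
  [20,0,-0.5,1.5,-0.03],
  [20,0.15,-2.5,1.5,-0.04],
  [20,0.15,-3,0.8,0],
  [20,0.15,-3,0,0],
  [20,0.15,-2.5,0,0],
  [20,0.1,-1.5,0,0],
  [20,0,0,0,0],
], squeeze=40)

```text
t: 7.17
tcp_pos: [0.5141, 0.0497, 0.1904]
tool_rot: [0.791, 0.611, 0.011, 0.011]
force: [0.6, -0.0, -2.6]
finger_gap: 0.282
```

```bash
cat >> h.py <<'E'
LEAN=np.array([.0935,.491,.866]); MOUTH={'near':[.5030,-.0142,.098],'mid':[.5815,-.0292,.098],'far':[.6600,-.0442,.098]}
def tips(n=3):
    P=[wrist()]+[snapshot(c) for c in('side','scene')]
    T,_=tool(); r=[]
    for c in P:
        for d in models.pinpoint(c,'gauge')[:3]:
            v=np.array(d['centre']); k=np.linalg.norm(v-T[:3,3])
            if .05<k<.13: print(v,round(d['score'],2)); r.append(v)
    H=T[:3,3]-.0187*T[:3,2]; m=np.median(r,axis=0); a=H-m; print('tip',m,'axis',a/np.linalg.norm(a),'len',np.linalg.norm(a),'tcp-tip',T[:3,3]-m); return P,m
E
python3 - <<'E'
from h import *
st(); P,m=tips(); M=np.array(MOUTH['near']); d=m-M; s=d@LEAN; print('height over mouth',s,'lateral',d-s*LEAN)
E
```

```text
t 7.17 tcp [0.5141 0.0497 0.1904] yaw -14.66 tiltz [ 0.0316 -0.0046 -0.9995] F [ 0.5997 -0.016  -2.5898] gap 0.282
[ 0.5029 -0.0016  0.1244] 0.75
[0.5019 0.003  0.1191] 0.79
tip [0.5024 0.0007 0.1217] axis [0.1016 0.5106 0.8538] len 0.10205743986327352 tcp-tip [0.0109 0.0521 0.0684]
height over mouth 0.02782729999999999 lateral [-0.0032  0.0012 -0.0003]
```

Request:
jog_arm([
  [20,0.3,-0.1,0,0],
  [20,-0.05,-0.3,-0.5,0],
  [20,-0.1,-0.3,-0.5,0],
  [20,-0.1,-0.3,-0.5,0],
  [20,0,0,0,0],
])

```text
t: 7.88
tcp_pos: [0.5134, 0.0461, 0.1736]
tool_rot: [0.788, 0.615, 0.011, 0.01]
force: [0.5, 0.5, -1.5]
finger_gap: 0.28
```

Run:
```python
from h import *
st(); P,m=tips(); M=np.array(MOUTH['near']); d=m-M; s=d@LEAN; print('height over mouth',s,'lateral',d-s*LEAN)
out=[]
for c,w in((P[1],30),(P[2],30),(P[0],80)):
    u=proj(c,[M])[0].astype(int); print(u); out.append(cv2.resize(c['image'][max(0,u[1]-w):u[1]+w,max(0,u[0]-w):u[0]+w],(265,400),interpolation=cv2.INTER_CUBIC) if 0 else cv2.resize(c['image'][max(0,u[1]-w):u[1]+w,max(0,u[0]-w):u[0]+w],(265,265),interpolation=cv2.INTER_CUBIC))
save(dict(image=np.hstack(out)),'s5')
```

```text
t 7.88 tcp [0.5134 0.0461 0.1736] yaw -14.04 tiltz [ 0.0301 -0.0026 -0.9995] F [ 0.471   0.5414 -1.5315] gap 0.28
[ 0.5032 -0.0057  0.108 ] 0.74
[ 0.5018 -0.0017  0.1072] 0.67
[ 0.5025 -0.0043  0.1042] 0.7
tip [ 0.5025 -0.0043  0.1072] axis [0.1126 0.5033 0.8567] len 0.10051475667260683 tcp-tip [0.0119 0.0505 0.0674]
height over mouth 0.012781349999999995 lateral [-0.0017  0.0036 -0.0019]
[279 205]
[275 177]
[253 270]
```

View pics/s5.png

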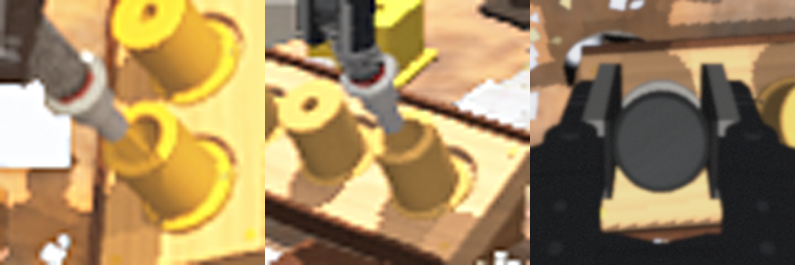

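Run:
```python
from h import *
q=snapshot('side'); r=snapshot('scene'); out=[]
y=np.array([.982,-.187,0]); e=np.cross(LEAN,y)
t=np.linspace(0,2*np.pi,60)[:,None]
for c,f,w in((q,cv2.imread('pics/side.png')[:,:,::-1],36),(r,r['image'],40)):
    u0=proj(c,[MOUTH['mid']])[0].astype(int); k=400/(2*w)
    a=cv2.resize(f[u0[1]-w:u0[1]+w,u0[0]-w:u0[0]+w],(400,400),interpolation=cv2.INTER_CUBIC)
    for m in MOUTH.values():
        for rad,o in((.022,0),(.008,0),(.027,-.052)):
            P=np.array(m)+o*LEAN+rad*(np.cos(t)*y+np.sin(t)*e)
            uv=(proj(c,P)-(u0-w)+.5)*k-.5
            cv2.polylines(a,[np.round(uv).astype(int)],True,(0,0,255),1)
    out.append(a)
save(dict(image=np.hstack(out)),'s6')
```

```text
(no output)
```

View pics/s6.png

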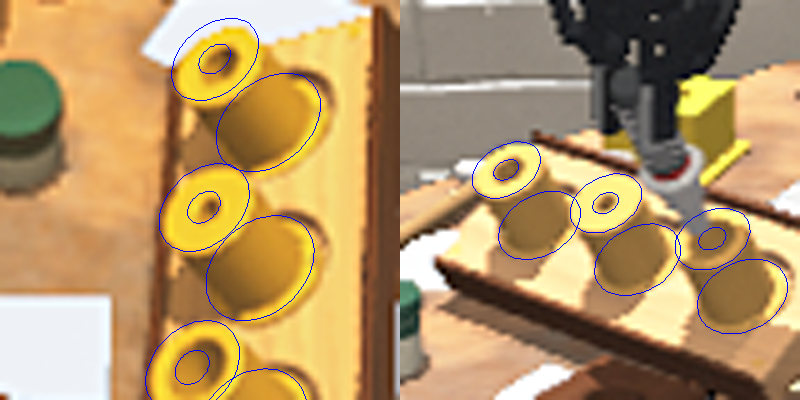

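The overlay matches the bushes to within 2 mm, with the near mouth about 2 mm further right than I had it. The near bore already looks wider. I'll correct sideways and insert.

Request:
jog_arm([
  [20,0.2,-0.5,0.25,0],
  [20,-0.05,-0.25,-0.45,0],
  [20,-0.05,-0.25,-0.45,0],
  [20,-0.05,-0.25,-0.45,0],
  [20,-0.05,-0.25,-0.45,0],
  [20,0,0,0,0],
])

```text
t: 8.78
tcp_pos: [0.5153, 0.0295, 0.1588]
tool_rot: [0.788, 0.615, 0.013, 0.012]
force: [-0.9, -0.3, -2.8]
finger_gap: 0.281
```

Run:
```python
from h import *
st(); P,m=tips(); M=np.array([.503,-.016,.098]); d=m-M; s=d@LEAN; print('height over mouth',s,'lateral',d-s*LEAN)
T,_=tool();d=T[:3,3]-np.array([.0119,.0505,.0674])-M;print('by tcp',d@LEAN,d-d@LEAN*LEAN)
```

```text
t 8.78 tcp [0.5153 0.0295 0.1588] yaw -14.03 tiltz [ 0.0354 -0.0033 -0.9994] F [-0.9467 -0.3282 -2.7909] gap 0.281
[ 0.5045 -0.024   0.0937] 0.78
[ 0.5041 -0.0196  0.0912] 0.81
[ 0.5041 -0.0195  0.089 ] 0.51
tip [ 0.5041 -0.0196  0.0912] axis [0.1112 0.4915 0.8637] len 0.10092703164434706 tcp-tip [0.0119 0.0495 0.0685]
height over mouth -0.007553550000000001 lateral [ 0.0018  0.0001 -0.0003]
by tcp -0.006581713335882356 [ 0.0021 -0.0011  0.0004]
```

Request:
jog_arm([
  [20,-0.1,-0.25,-0.43,0],
  [20,-0.1,-0.25,-0.43,0],
  [20,-0.05,-0.25,-0.43,0],
  [20,0,0,0,0],
])

```text
t: 9.42
tcp_pos: [0.5141, 0.0224, 0.1467]
tool_rot: [0.787, 0.616, 0.015, 0.014]
force: [-0.2, 0.4, -1.9]
finger_gap: 0.277
```

Request:
jog_arm([
  [20,-0.05,-0.25,-0.43,0],
  [20,0,0,0,0],
])

```text
t: 9.58
tcp_pos: [0.5153, 0.0212, 0.1436]
tool_rot: [0.788, 0.615, 0.018, 0.014]
force: [0.1, 1.7, -0.9]
finger_gap: 0.28
```

Request:
jog_arm([
  [20,-0.2,-0.25,-0.43,0],
  [20,-0.05,-0.25,-0.43,0],
  [20,0,0,0,0],
])

```text
t: 9.83
tcp_pos: [0.5176, 0.0229, 0.1425]
tool_rot: [0.79, 0.612, 0.027, 0.014]
force: [-0.3, -1.5, -2.9]
finger_gap: 0.284
```

Request:
jog_arm([
  [20,-0.05,-0.25,-0.43,0],
  [20,0,0,0,0],
])

```text
t: 10.0
tcp_pos: [0.5175, 0.0234, 0.141]
tool_rot: [0.791, 0.611, 0.03, 0.013]
force: [-1.2, -0.5, -2.5]
finger_gap: 0.279
```

Run:
```python
from h import *
st(); print(manip.sense()['q'],manip.sense()['ft_torque']); P,m=tips(); M=np.array([.503,-.016,.098]); d=m-M; s=d@LEAN; print('height over mouth',s,'lateral',d-s*LEAN)
out=[]
for c,w in((P[1],30),(P[2],30),(P[0],90)):
    u=proj(c,[M])[0].astype(int); out.append(cv2.resize(c['image'][max(0,u[1]-w):u[1]+w,max(0,u[0]-w):u[0]+w],(265,265),interpolation=cv2.INTER_CUBIC))
save(dict(image=np.hstack(out)),'s7')
```

```text
t 10.0 tcp [0.5175 0.0234 0.141 ] yaw -14.65 tiltz [ 0.063   0.0168 -0.9979] F [-1.173  -0.4758 -2.5403] gap 0.279
[-0.1874  0.5005  1.8327  0.0414  0.75    0.0379] [-0.029   0.3562 -0.1041]
[ 0.5076 -0.0306  0.0769] 0.67
[ 0.508  -0.0269  0.0745] 0.55
[ 0.5064 -0.0255  0.073 ] 0.58
tip [ 0.5076 -0.0269  0.0745] axis [0.0883 0.5047 0.8588] len 0.09853932477767088 tcp-tip [0.0099 0.05   0.066 ]
height over mouth -0.0252728 lateral [ 0.007   0.0015 -0.0016]
```

View pics/s7.png

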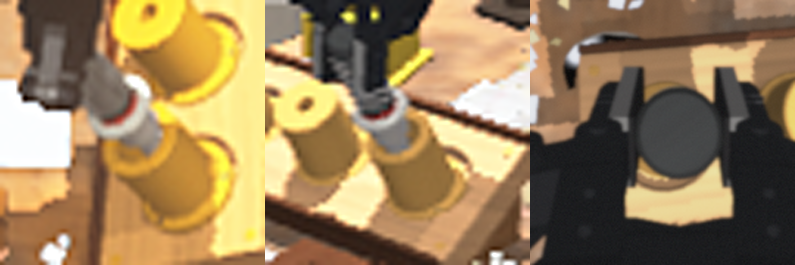

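Request:
jog_arm([
  [20,0.05,0.25,0.43,0],
  [20,0,0,0,0],
  [20,-0.4,0,0,-0.03],
  [20,0,0,0,0],
])

```text
t: 10.63
tcp_pos: [0.5138, 0.0238, 0.1426]
tool_rot: [0.8, 0.599, 0.028, 0.013]
force: [-0.2, -0.4, -2.5]
finger_gap: 0.286
```

```bash
cat >> h.py <<'E'
def ins(M=[.503,-.016,.098]):
    st(); T,s=tool(); print('torque',s['ft_torque']); P,m=tips(); d=m-np.array(M); k=d@LEAN; print('height over mouth',k,'lateral',d-k*LEAN)
    y=T[:3,1]; y=y*np.sign(y[0]); a=LEAN-LEAN@y*y; print('axis err along jaw',LEAN@y)
    for c in P: print('bush',[np.round(np.array(b['centre'])+.06*LEAN,4).tolist() for b in models.pinpoint(c,'bush_a')])
    return P
E
python3 -c "from h import *;ins()"
```

```text
t 10.63 tcp [0.5138 0.0238 0.1426] yaw -16.42 tiltz [ 0.0604  0.0125 -0.9981] F [-0.1846 -0.3768 -2.5097] gap 0.286
torque [0.0139 0.0334 0.0201]
[ 0.503  -0.0292  0.0782] 0.6
[ 0.5019 -0.0272  0.0748] 0.82
[ 0.5019 -0.0289  0.0745] 0.74
tip [ 0.5019 -0.0289  0.0748] axis [0.1164 0.513  0.8504] len 0.10203996083348689 tcp-tip [0.013  0.0526 0.0681]
height over mouth -0.026527949999999998 lateral [ 0.0014  0.0001 -0.0002]
axis err along jaw -0.0018768858889025664
bush [[0.58, -0.032, 0.0947], [0.6556, -0.0414, 0.0934]]
bush [[0.6582, -0.0438, 0.0936], [0.5789, -0.0271, 0.0916], [0.5052, -0.012, 0.0942]]
bush [[0.6612, -0.0407, 0.0959], [0.5848, -0.0274, 0.0955], [0.5002, -0.0133, 0.096]]
```

Request:
jog_arm([
  [20,-0.1,-0.3,-0.5,0],
  [20,-0.1,-0.3,-0.5,0],
  [20,0,0,0,0],
])

```text
t: 11.33
tcp_pos: [0.5126, 0.0183, 0.1329]
tool_rot: [0.8, 0.599, 0.029, 0.013]
force: [0.6, 0.5, -2.0]
finger_gap: 0.284
```

```bash
python3 -c "from h import *;ins()"
```

```text
t 11.33 tcp [0.5126 0.0183 0.1329] yaw -16.39 tiltz [ 0.0629  0.0139 -0.9979] F [ 0.554   0.5242 -2.0413] gap 0.284
torque [ 0.0616  0.1121 -0.0366]
[ 0.4982 -0.0342  0.0716] 0.88
[ 0.5002 -0.0334  0.0682] 0.66
[ 0.5022 -0.0342  0.0676] 0.58
tip [ 0.5002 -0.0342  0.0682] axis [0.1193 0.5254 0.8425] len 0.09982020384971804 tcp-tip [0.0131 0.0527 0.0654]
height over mouth -0.03500480000000001 lateral [ 0.0005 -0.001   0.0005]
axis err along jaw 0.0001536191014951428
bush [[0.6583, -0.0431, 0.0973], [0.5766, -0.0351, 0.097]]
bush [[0.5823, -0.0309, 0.0944], [0.6582, -0.0444, 0.0969], [0.5049, -0.01, 0.0941], [0.7805, -0.0918, 0.0489], [0.582, -0.0297, 0.0974]]
bush [[0.584, -0.0287, 0.0997], [0.6623, -0.0424, 0.0972], [0.4998, -0.0154, 0.0935], [0.4648, 0.3117, 0.0532]]
```

Request:
jog_arm([
  [20,-0.1,-0.3,-0.5,0],
  [20,0,0,0,0],
])

```text
t: 11.95
tcp_pos: [0.5122, 0.0159, 0.1288]
tool_rot: [0.8, 0.599, 0.03, 0.014]
force: [-0.1, -0.8, -2.3]
finger_gap: 0.282
```

Request:
jog_arm([
  [20,-0.1,-0.3,-0.5,0],
  [20,0,0,0,0],
])

```text
t: 12.12
tcp_pos: [0.512, 0.0133, 0.1242]
tool_rot: [0.8, 0.599, 0.032, 0.014]
force: [-0.7, 0.5, -0.4]
finger_gap: 0.284
```

Request:
jog_arm([
  [20,-0.05,-0.2,-0.3,0],
  [20,0,0,0,0],
])

```text
t: 12.28
tcp_pos: [0.5131, 0.0141, 0.1238]
tool_rot: [0.801, 0.598, 0.035, 0.013]
force: [-0.7, -0.7, -2.5]
finger_gap: 0.285
```

Request:
jog_arm([
  [20,0.05,0.3,0.5,0],
  [20,0.1,0.5,0.87,0],
  [20,0.1,0.5,0.87,0],
  [20,0.1,0.5,0.87,0],
  [20,0.1,0.5,0.87,0],
  [20,0.1,0.6,1.03,0],
  [20,0.1,0.6,1.03,0],
  [20,0,0,0,0],
])

```text
t: 12.95
tcp_pos: [0.5207, 0.0503, 0.1893]
tool_rot: [0.801, 0.598, 0.035, 0.015]
force: [0.8, -0.3, -1.5]
finger_gap: 0.284
```

```bash
python3 -c "
from h import *
ins();print(manip.sense()['q'])"
```

```text
t 12.95 tcp [0.5207 0.0503 0.1893] yaw -16.59 tiltz [ 0.0739  0.0171 -0.9971] F [ 0.7834 -0.3016 -1.4664] gap 0.284
torque [ 0.0049 -0.0029  0.0316]
[ 0.508  -0.002   0.1291] 0.93
[ 0.5091 -0.003   0.1246] 0.86
[ 0.505  -0.0011  0.1177] 0.71
tip [ 0.508  -0.002   0.1246] axis [0.0996 0.5313 0.8413] len 0.09630249843921304 tcp-tip [0.0109 0.0515 0.0624]
height over mouth 0.0303771 lateral [ 0.0022 -0.0009  0.0003]
axis err along jaw 0.006746422272956813
bush [[0.5801, -0.0294, 0.0946], [0.6564, -0.0401, 0.0962]]
bush [[0.5033, -0.0136, 0.0915], [0.5815, -0.0294, 0.0928], [0.6572, -0.0406, 0.0923]]
bush [[0.4987, -0.017, 0.0972], [0.5812, -0.029, 0.0972], [0.6602, -0.0408, 0.096]]
[-0.1356  0.4277  1.7888  0.0353  0.8604  0.1323]
```

Request:
jog_arm([
  [20,2.0,-0.4,0.1,0],
  [20,2.0,-0.4,0,0],
  [20,2.0,-0.4,0,0],
  [20,1.4,-0.3,0,0],
  [20,0,0,0,0],
  [20,0,0,0,0],
])

```text
t: 13.9
tcp_pos: [0.592, 0.0331, 0.1844]
tool_rot: [0.802, 0.597, 0.029, 0.01]
force: [-0.6, 0.1, -3.0]
finger_gap: 0.281
```

```bash
python3 -c "
from h import *
ins([.5812,-.03,.098])"
```

```text
t 13.9 tcp [0.592  0.0331 0.1844] yaw -16.75 tiltz [ 0.0593  0.0187 -0.9981] F [-0.6143  0.1457 -2.9698] gap 0.281
torque [-0.0276  0.0702  0.0114]
[ 0.5785 -0.0194  0.1228] 0.69
[ 0.5795 -0.0173  0.1201] 0.9
[ 0.5784 -0.0186  0.1177] 0.79
tip [ 0.5785 -0.0186  0.1201] axis [0.1155 0.5243 0.8437] len 0.09867640884339456 tcp-tip [0.0125 0.0521 0.0646]
height over mouth 0.024483549999999993 lateral [-0.005  -0.0006  0.0009]
axis err along jaw -0.00732808720228799
bush [[0.6587, -0.0387, 0.0961], [0.5021, -0.0092, 0.1017]]
bush [[0.5834, -0.0309, 0.0922], [0.504, -0.0118, 0.0932], [0.6564, -0.0408, 0.0927]]
bush [[0.5038, -0.0196, 0.0967], [0.6605, -0.0392, 0.095], [0.5845, -0.0278, 0.0956]]
```

Request:
jog_arm([
  [20,0.5,0,0,0],
  [20,0,-0.3,-0.5,0],
  [20,-0.1,-0.3,-0.5,0],
  [20,-0.1,-0.3,-0.5,0],
  [20,0,0,0,0],
])

```text
t: 14.77
tcp_pos: [0.5952, 0.0239, 0.1693]
tool_rot: [0.801, 0.597, 0.03, 0.011]
force: [-0.2, -0.1, -2.0]
finger_gap: 0.281
```

Run:
```python
from h import *
P=ins([.5812,-.03,.098]); out=[]
for c,w in((P[1],24),(P[2],24)):
    u=proj(c,[[.5812,-.03,.098]])[0].astype(int); out.append(cv2.resize(c['image'][u[1]-w:u[1]+w,u[0]-w:u[0]+w],(400,400),interpolation=cv2.INTER_CUBIC))
save(dict(image=np.hstack(out)),'s8')
```

```text
t 14.77 tcp [0.5952 0.0239 0.1693] yaw -16.67 tiltz [ 0.0618  0.0181 -0.9979] F [-0.2452 -0.0605 -1.9667] gap 0.281
torque [0.0293 0.0315 0.0872]
[ 0.5813 -0.0311  0.1066] 0.69
[ 0.5845 -0.029   0.1036] 0.64
[ 0.5818 -0.0279  0.1042] 0.6
tip [ 0.5818 -0.029   0.1042] axis [0.1306 0.5242 0.8415] len 0.10099327911601745 tcp-tip [0.0144 0.0533 0.0663]
height over mouth 0.00591629999999999 lateral [ 0.     -0.0019  0.0011]
axis err along jaw -0.0043701179861239565
bush [[0.6598, -0.0375, 0.0961], [0.5017, -0.0072, 0.1005]]
bush [[0.503, -0.0115, 0.0944], [0.5802, -0.0256, 0.0925], [0.5826, -0.0369, 0.053], [0.6582, -0.041, 0.0928]]
bush [[0.5057, -0.0164, 0.0979], [0.5848, -0.0263, 0.0968], [0.6581, -0.0426, 0.0979], [0.6591, -0.0459, 0.0978]]
```

View pics/s8.png

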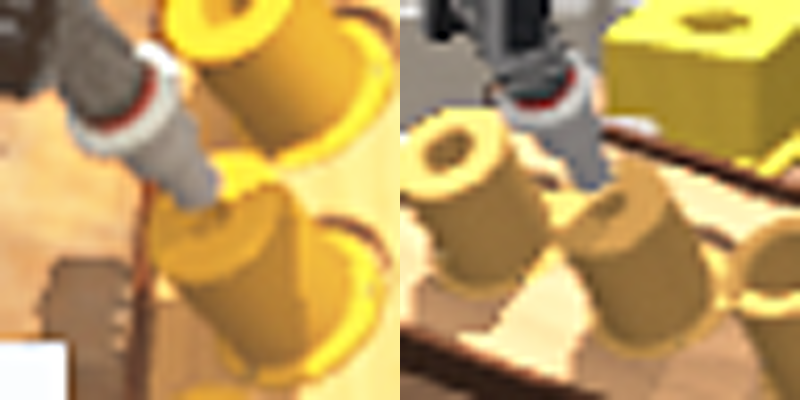

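In both crops the gauge's axis points at the middle bore: side tip at (200,200) with the bore at (217,221), scene tip at (598,185) with the bore at (610,208). Pushing on.

Request:
jog_arm([
  [20,-0.15,-0.25,-0.43,0],
  [20,-0.1,-0.25,-0.43,0],
  [20,0,0,0,0],
])

```text
t: 15.47
tcp_pos: [0.5948, 0.0196, 0.163]
tool_rot: [0.801, 0.598, 0.033, 0.013]
force: [-0.4, -0.1, -1.0]
finger_gap: 0.284
```

Request:
jog_arm([
  [20,-0.1,-0.25,-0.43,0],
  [20,-0.1,-0.25,-0.43,0],
  [20,0,0,0,0],
])

```text
t: 15.72
tcp_pos: [0.597, 0.0214, 0.1626]
tool_rot: [0.803, 0.595, 0.042, 0.012]
force: [-0.1, -0.6, -2.5]
finger_gap: 0.281
```

```bash
python3 -c "
from h import *
ins([.5812,-.03,.098])"
```

```text
t 15.72 tcp [0.597  0.0214 0.1626] yaw -17.0 tiltz [ 0.0816  0.0311 -0.9962] F [-0.1183 -0.554  -2.5083] gap 0.281
torque [-0.0082  0.0911 -0.002 ]
[ 0.5846 -0.0313  0.1024] 0.83
[ 0.5841 -0.0282  0.0976] 0.63
[ 0.5827 -0.0331  0.0949] 0.54
tip [ 0.5841 -0.0313  0.0976] axis [0.1163 0.5247 0.8433] len 0.09794015906890507 tcp-tip [0.0129 0.0519 0.064 ]
height over mouth -0.0007135500000000082 lateral [ 0.003  -0.0009  0.0002]
axis err along jaw 0.005725421845217968
bush [[0.6566, -0.0412, 0.0943], [0.5043, -0.0084, 0.1021]]
bush [[0.5052, -0.0109, 0.0973], [0.6595, -0.0421, 0.0964], [0.5804, -0.028, 0.0919]]
bush [[0.5031, 0.1355, 0.0501], [0.5035, -0.0184, 0.0925], [0.6588, -0.0397, 0.0975], [0.5842, -0.0289, 0.0958], [0.4661, 0.3127, 0.052]]
```

Request:
jog_arm([
  [20,0.0,0.3,0.6,0],
  [20,-0.4,0,0,0],
  [20,-0.15,-0.25,-0.43,0],
  [20,-0.1,-0.25,-0.43,0],
  [20,0,0,0,0],
])

```text
t: 16.58
tcp_pos: [0.5912, 0.022, 0.1614]
tool_rot: [0.804, 0.593, 0.045, 0.01]
force: [-1.3, -0.4, -2.4]
finger_gap: 0.282
```

Run:
```python
from h import *
P=ins([.5812,-.03,.098]); out=[]
for c,w in((P[1],24),(P[2],24)):
    u=proj(c,[[.5812,-.03,.098]])[0].astype(int); out.append(cv2.resize(c['image'][u[1]-w:u[1]+w,u[0]-w:u[0]+w],(400,400),interpolation=cv2.INTER_CUBIC))
save(dict(image=np.hstack(out)),'s9')
```

```text
t 16.58 tcp [0.5912 0.022  0.1614] yaw -17.29 tiltz [ 0.084   0.0378 -0.9957] F [-1.3241 -0.4439 -2.4051] gap 0.282
torque [-0.0515  0.0229 -0.0039]
[ 0.5803 -0.0304  0.1014] 0.94
[ 0.5782 -0.029   0.0958] 0.79
[ 0.5775 -0.032   0.0964] 0.57
tip [ 0.5782 -0.0304  0.0964] axis [0.1183 0.5214 0.845 ] len 0.09838580943779168 tcp-tip [0.0132 0.052  0.0645]
height over mouth -0.0018625000000000043 lateral [-0.0028  0.0005  0.    ]
axis err along jaw 0.0032919866174570215
bush [[0.6568, -0.0411, 0.0984], [0.5035, -0.01, 0.1047]]
bush [[0.5823, -0.0241, 0.0936], [0.502, -0.0113, 0.0903], [0.655, -0.0412, 0.0928], [0.3884, 0.0606, 0.0529]]
bush [[0.6643, -0.0417, 0.0946], [0.5003, -0.0147, 0.0961], [0.582, -0.0298, 0.0952]]
```

View pics/s9.png

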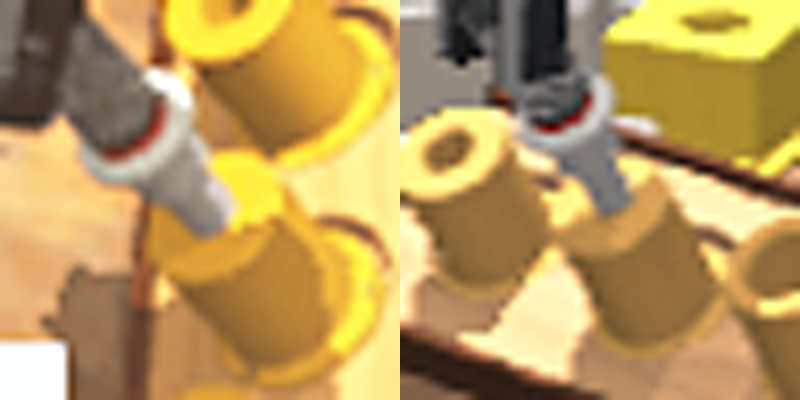

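Request:
jog_arm([
  [20,0.0,0.2,0.4,0],
  [20,0.3,0,0,0],
  [20,-0.1,-0.25,-0.43,0],
  [20,0,0,0,0],
])

```text
t: 17.37
tcp_pos: [0.5941, 0.0215, 0.1607]
tool_rot: [0.804, 0.592, 0.046, 0.009]
force: [-2.4, 1.9, 4.4]
finger_gap: 0.283
```

Request:
jog_arm([
  [20,-0.05,-0.2,-0.3,0],
  [20,0,0,0,0],
])

```text
t: 17.53
tcp_pos: [0.5946, 0.022, 0.1605]
tool_rot: [0.805, 0.591, 0.048, 0.008]
force: [0.5, -0.1, -1.9]
finger_gap: 0.28
```

```bash
python3 -c "
from h import *
ins([.5812,-.03,.098])"
```

```text
t 17.53 tcp [0.5946 0.022  0.1605] yaw -17.57 tiltz [ 0.0873  0.0446 -0.9952] F [ 0.4545 -0.0931 -1.8538] gap 0.28
torque [0.0327 0.0622 0.0176]
[ 0.5814 -0.0313  0.1009] 0.58
[ 0.5817 -0.0289  0.0977] 0.57
[ 0.5789 -0.0328  0.0957] 0.63
tip [ 0.5814 -0.0313  0.0977] axis [0.122  0.5391 0.8334] len 0.09721347267089102 tcp-tip [0.0135 0.0532 0.0624]
height over mouth -0.0008794000000000108 lateral [ 0.0003 -0.0009  0.0005]
axis err along jaw 0.0015853437976582707
bush [[0.6573, -0.04, 0.0955], [0.5046, -0.0101, 0.1029]]
bush [[0.5782, -0.0279, 0.091], [0.6593, -0.0416, 0.0934], [0.5008, -0.0121, 0.0923], [0.5906, -0.002, 0.1491]]
bush [[0.661, -0.042, 0.0964], [0.4995, -0.01, 0.096], [0.5829, -0.0293, 0.0947]]
```

Request:
jog_arm([
  [20,0.1,0.6,1.1,0],
  [20,0.1,0.6,1.2,0],
  [20,2.1,-0.3,0.2,0],
  [20,2.1,-0.3,0.2,0],
  [20,2.1,-0.3,0.2,0],
  [20,1.9,-0.3,0,0],
  [20,0,0,0,0],
])

```text
t: 18.57
tcp_pos: [0.675, 0.0163, 0.1797]
tool_rot: [0.805, 0.592, 0.038, 0.005]
force: [0.2, 0.1, -1.7]
finger_gap: 0.281
```

```bash
python3 -c "
from h import *
ins([.6595,-.0435,.098])"
```

```text
t 18.57 tcp [0.675  0.0163 0.1797] yaw -17.47 tiltz [ 0.0681  0.0365 -0.997 ] F [ 0.1719  0.1102 -1.6735] gap 0.281
torque [0.0099 0.0299 0.0028]
[ 0.6611 -0.0383  0.1216] 0.73
[ 0.6593 -0.0386  0.1144] 0.75
[ 0.6531 -0.0361  0.1166] 0.67
tip [ 0.6593 -0.0383  0.1166] axis [0.0956 0.5624 0.8213] len 0.09865422543624458 tcp-tip [0.0106 0.0562 0.0624]
height over mouth 0.01864209999999999 lateral [-0.0019 -0.004   0.0025]
axis err along jaw -0.011246121203753774
bush [[0.5796, -0.0321, 0.0971], [0.5014, -0.0091, 0.1022]]
bush [[0.5016, -0.0126, 0.0928], [0.5768, -0.0294, 0.0929], [0.6579, -0.041, 0.0923]]
bush [[0.5819, -0.0325, 0.0973], [0.4999, -0.0161, 0.0971], [0.6591, -0.0414, 0.0964]]
```

Request:
jog_arm([
  [20,0.25,0.4,-0.25,0],
  [20,-0.05,-0.3,-0.5,0],
  [20,-0.1,-0.3,-0.5,0],
  [20,-0.1,-0.25,-0.43,0],
  [20,-0.1,-0.25,-0.43,0],
  [20,0,0,0,0],
])

```text
t: 19.52
tcp_pos: [0.6688, 0.0114, 0.1585]
tool_rot: [0.805, 0.593, 0.037, 0.004]
force: [0.2, 0.4, -2.1]
finger_gap: 0.281
```

Run:
```python
from h import *
P=ins([.6595,-.0435,.098])
```

```text
t 19.52 tcp [0.6688 0.0114 0.1585] yaw -17.35 tiltz [ 0.0644  0.0385 -0.9972] F [ 0.2483  0.3546 -2.131 ] gap 0.281
torque [ 0.0154  0.0899 -0.0303]
[ 0.6538 -0.0389  0.0972] 0.9
[ 0.6548 -0.0427  0.0966] 0.64
[ 0.6554 -0.0408  0.0925] 0.62
tip [ 0.6548 -0.0408  0.0966] axis [0.1419 0.5304 0.8358] len 0.09789793938536721 tcp-tip [0.0151 0.0526 0.0632]
height over mouth -0.0003261499999999948 lateral [-0.0047  0.0029 -0.0011]
axis err along jaw -0.01373571897890063
bush [[0.5785, -0.0326, 0.0951], [0.5014, -0.0091, 0.1046]]
bush [[0.6587, -0.0439, 0.0934], [0.5797, -0.0293, 0.0903]]
bush [[0.6613, -0.0425, 0.0974], [0.5877, -0.0307, 0.0959], [0.4997, -0.0153, 0.0965], [0.58, -0.0367, 0.0524]]
```

Request:
jog_arm([
  [20,0.05,0.2,0.4,0.02],
  [20,0.5,-0.2,0.1,0],
  [20,-0.05,-0.25,-0.43,0],
  [20,-0.05,-0.25,-0.43,0],
  [20,0,0,0,0],
])

```text
t: 20.38
tcp_pos: [0.6767, 0.0081, 0.159]
tool_rot: [0.798, 0.602, 0.041, 0.005]
force: [-0.7, 2.3, 1.3]
finger_gap: 0.283
```

Request:
jog_arm([
  [20,-0.05,-0.25,-0.43,0],
  [20,-0.05,-0.25,-0.43,0],
  [20,0,0,0,0],
])

```text
t: 20.63
tcp_pos: [0.6801, 0.0095, 0.1599]
tool_rot: [0.798, 0.6, 0.05, 0.004]
force: [-0.6, -0.4, -2.7]
finger_gap: 0.276
```

Run:
```python
from h import *
P=ins([.6595,-.0435,.098])
```

```text
t 20.63 tcp [0.6801 0.0095 0.1599] yaw -16.24 tiltz [ 0.0848  0.0529 -0.995 ] F [-0.5812 -0.3546 -2.6825] gap 0.276
torque [-0.0402  0.1136  0.0386]
[ 0.6685 -0.0448  0.0993] 0.71
[ 0.6654 -0.0427  0.0957] 0.49
tip [ 0.6669 -0.0437  0.0975] axis [0.1187 0.5403 0.8331] len 0.0956861232030917 tcp-tip [0.0129 0.0527 0.0611]
height over mouth 0.0001408249999999954 lateral [ 0.0074 -0.0003 -0.0006]
axis err along jaw 0.010385082202452444
bush [[0.5022, -0.008, 0.1034]]
bush [[0.6587, -0.0408, 0.0945], [0.5822, -0.0286, 0.0917], [0.5035, -0.014, 0.0964], [0.6695, -0.146, 0.0537]]
bush [[0.6587, -0.0437, 0.0984], [0.5019, -0.0135, 0.0953], [0.5854, -0.0305, 0.0938], [0.5798, -0.0299, 0.0977]]
```

Request:
jog_arm([
  [20,0.0,0.2,0.4,0],
  [20,-0.7,0,0,0],
  [20,0,0,0,0],
])

```text
t: 21.33
tcp_pos: [0.6699, 0.0097, 0.1593]
tool_rot: [0.798, 0.6, 0.046, 0.002]
force: [-1.8, 0.3, -3.2]
finger_gap: 0.281
```

Run:
```python
from h import *
P=ins([.6595,-.0435,.098])
```

```text
t 21.33 tcp [0.6699 0.0097 0.1593] yaw -16.24 tiltz [ 0.0757  0.0507 -0.9958] F [-1.7979  0.3316 -3.1783] gap 0.281
torque [0.0256 0.118  0.0125]
[ 0.6575 -0.0445  0.0976] 0.55
[ 0.6561 -0.0422  0.0951] 0.85
[ 0.6577 -0.0453  0.0931] 0.54
tip [ 0.6575 -0.0445  0.0951] axis [0.1304 0.5316 0.8369] len 0.09980641302014467 tcp-tip [0.0145 0.054  0.0649]
height over mouth -0.0031894000000000002 lateral [-0.0017  0.0006 -0.0001]
axis err along jaw 0.003294897752103941
bush [[0.5037, -0.009, 0.101], [0.5783, -0.0324, 0.0955]]
bush [[0.58, -0.0301, 0.0936], [0.502, -0.0089, 0.0936], [0.6584, -0.0407, 0.0953]]
bush [[0.5026, -0.0189, 0.096], [0.5838, -0.0276, 0.0976], [0.6622, -0.0435, 0.0977], [0.5785, -0.0325, 0.0991]]
```

Request:
jog_arm([
  [20,0.1,-0.25,-0.43,0],
  [20,-0.05,-0.25,-0.43,0],
  [20,0,0,0,0],
])

```text
t: 22.03
tcp_pos: [0.6731, 0.0051, 0.1523]
tool_rot: [0.798, 0.6, 0.048, 0.004]
force: [-1.1, -0.2, -2.8]
finger_gap: 0.284
```

Request:
jog_arm([
  [20,-0.05,-0.25,-0.43,0],
  [20,-0.05,-0.25,-0.43,0],
  [20,0,0,0,0],
])

```text
t: 22.28
tcp_pos: [0.6711, -0.0007, 0.1419]
tool_rot: [0.798, 0.6, 0.047, 0.003]
force: [-0.6, -0.4, -2.2]
finger_gap: 0.279
```

Request:
jog_arm([
  [20,-0.05,-0.25,-0.43,0],
  [20,0,0,0,0],
])

```text
t: 22.45
tcp_pos: [0.6711, -0.0033, 0.1379]
tool_rot: [0.798, 0.6, 0.048, 0.003]
force: [-1.3, 0.8, -0.7]
finger_gap: 0.285
```

Run:
```python
from h import *
P=ins([.6595,-.0435,.098])
```

```text
t 22.45 tcp [ 0.6711 -0.0033  0.1379] yaw -16.27 tiltz [ 0.0799  0.052  -0.9954] F [-1.3264  0.7858 -0.6784] gap 0.285
torque [ 0.0837  0.352  -0.0532]
[ 0.6576 -0.056   0.0768] 0.81
[ 0.6586 -0.0551  0.076 ] 0.75
[ 0.6567 -0.0571  0.0722] 0.61
tip [ 0.6576 -0.056   0.076 ] axis [0.123  0.5363 0.835 ] len 0.09638246019759855 tcp-tip [0.0133 0.0527 0.0619]
height over mouth -0.02536715000000001 lateral [ 0.0005 -0.     -0.    ]
axis err along jaw 0.006205984459618426
bush [[0.5785, -0.0309, 0.0978], [0.5031, -0.0108, 0.1036]]
bush [[0.6573, -0.0419, 0.0905], [0.5035, -0.0108, 0.094], [0.5822, -0.0267, 0.0933]]
bush [[0.5033, -0.0158, 0.0988], [0.584, -0.0302, 0.0976], [0.6631, -0.0431, 0.0959]]
```

Request:
jog_arm([
  [20,-0.05,-0.25,-0.43,0],
  [20,0,0,0,0],
])

```text
t: 23.07
tcp_pos: [0.6724, -0.0022, 0.1386]
tool_rot: [0.799, 0.6, 0.051, 0.003]
force: [-0.8, -0.6, -2.9]
finger_gap: 0.281
```

Request:
jog_arm([
  [20,0.1,0.5,0.87,0],
  [20,0.1,0.5,0.87,0],
  [20,0.1,0.5,0.87,0],
  [20,0.1,0.6,1.0,0],
  [20,0.1,0.7,1.2,0],
  [20,-1,1.5,0.5,0],
  [20,-2.5,2,0,0],
  [20,-2.5,2,0,0],
])

```text
t: 23.73
tcp_pos: [0.6238, 0.0811, 0.198]
tool_rot: [0.8, 0.598, 0.056, 0.009]
force: [-1.1, 0.9, -1.9]
finger_gap: 0.282
```

Request:
jog_arm([
  [20,-2.5,2,0,0],
  [20,-2.5,2,0,0],
  [20,-2.5,1.5,0,0],
  [20,-1.5,1,0,0],
  [20,0,0,0,0],
])

```text
t: 24.15
tcp_pos: [0.5184, 0.1569, 0.1998]
tool_rot: [0.798, 0.6, 0.054, 0.006]
force: [-0.5, -0.5, -2.3]
finger_gap: 0.282
```

```bash
python3 -c "
from h import *
st();tips()"
```

```text
t 24.15 tcp [0.5184 0.1569 0.1998] yaw -16.32 tiltz [ 0.0936  0.0563 -0.994 ] F [-0.4617 -0.5197 -2.3072] gap 0.282
[0.5074 0.1057 0.1382] 0.6
[0.5093 0.1043 0.1361] 0.65
[0.5113 0.1028 0.1367] 0.57
tip [0.5093 0.1043 0.1367] axis [0.1379 0.5079 0.8503] len 0.09691908411891764 tcp-tip [0.0153 0.0503 0.0638]
```

Request:
jog_arm([
  [20,-1.2,-0.5,0,0],
  [20,-0.1,0,-2,0],
  [20,-0.1,0,-2,0],
  [20,-0.1,0,-2,0],
  [20,0,0,0,0],
])

```text
t: 24.87
tcp_pos: [0.5192, 0.1444, 0.1403]
tool_rot: [0.801, 0.595, 0.062, 0.012]
force: [-0.6, 0.2, -3.2]
finger_gap: 0.285
```

```bash
python3 -c "
from h import *
st();tips()"
```

```text
t 24.87 tcp [0.5192 0.1444 0.1403] yaw -17.03 tiltz [ 0.1132  0.0542 -0.9921] F [-0.6133  0.1876 -3.2096] gap 0.285
[0.5064 0.0919 0.0802] 0.98
[0.5104 0.0917 0.078 ] 0.52
[0.5105 0.0915 0.078 ] 0.54
tip [0.5104 0.0917 0.078 ] axis [0.0941 0.524  0.8465] len 0.09973336136333454 tcp-tip [0.0117 0.0533 0.0659]
```

Request:
jog_arm([
  [20,-1.5,0.8,0.2,0],
  [20,0,0,0,0],
  [20,-0.3,0,-1.5,0],
  [20,0,0,0,0],
])

```text
t: 25.5
tcp_pos: [0.5072, 0.1538, 0.1359]
tool_rot: [0.8, 0.596, 0.07, 0.017]
force: [-0.5, -0.2, -2.6]
finger_gap: 0.281
```

```bash
python3 -c "
from h import *
st();tips()"
```

```text
t 25.5 tcp [0.5072 0.1538 0.1359] yaw -16.96 tiltz [ 0.1328  0.0553 -0.9896] F [-0.5091 -0.221  -2.6018] gap 0.281
[0.4967 0.1021 0.0749] 0.77
[0.5015 0.1014 0.0734] 0.89
[0.5026 0.1037 0.0707] 0.52
tip [0.5015 0.1021 0.0734] axis [0.0682 0.5191 0.852 ] len 0.09751429928739193 tcp-tip [0.0093 0.0517 0.0646]
```

Request:
jog_arm([
  [20,-0.3,-0.1,-1.2,0],
  [20,-0.4,-0.1,-1.2,0],
  [20,-0.3,0,-0.8,0],
  [20,0,0,0,0],
])

```text
t: 26.13
tcp_pos: [0.5033, 0.1515, 0.1073]
tool_rot: [0.8, 0.595, 0.075, 0.021]
force: [-0.5, 0.6, -2.4]
finger_gap: 0.283
```

```bash
python3 -c "
from h import *
st();tips()"
```

```text
t 26.13 tcp [0.5033 0.1515 0.1073] yaw -17.06 tiltz [ 0.146   0.0558 -0.9877] F [-0.5319  0.6169 -2.3608] gap 0.283
[0.4948 0.1005 0.0456] 0.73
[0.4944 0.1014 0.0411] 0.87
[0.4927 0.0984 0.0423] 0.76
tip [0.4944 0.1005 0.0423] axis [0.0823 0.5059 0.8587] len 0.09891848745159323 tcp-tip [0.011  0.0511 0.0665]
```

Request:
jog_arm([
  [20,-0.1,-1.2,0.3,0],
  [20,-0.2,-1.2,0.2,0],
  [20,-0.2,-1.2,0.1,0],
  [20,-0.2,-1.2,0,0],
  [20,0,0,0,0],
], squeeze=20)

```text
t: 26.85
tcp_pos: [0.4937, 0.1092, 0.1174]
tool_rot: [0.802, 0.593, 0.078, 0.015]
force: [-0.2, 0.0, -2.3]
finger_gap: 0.277
```

```bash
python3 -c "
from h import *
st();tips()"
```

```text
t 26.85 tcp [0.4937 0.1092 0.1174] yaw -17.4 tiltz [ 0.1427  0.0677 -0.9875] F [-0.2464  0.0064 -2.2747] gap 0.277
[0.4968 0.0942 0.0469] 0.92
[0.4951 0.0976 0.0427] 0.72
[0.4955 0.0959 0.0424] 0.85
tip [0.4955 0.0959 0.0427] axis [-0.0374  0.1336  0.9903] len 0.09401347847042484 tcp-tip [-0.0008  0.0138  0.0746]
```

Request:
jog_arm([
  [20,-0.1,-1.2,0.1,0],
  [20,0,0,0,0],
  [20,0.1,0.6,-0.3,0],
  [20,0,0,0,0],
])

```text
t: 27.48
tcp_pos: [0.4951, 0.1061, 0.1148]
tool_rot: [0.801, 0.594, 0.078, 0.016]
force: [-0.7, 0.9, -2.4]
finger_gap: 0.281
```

```bash
python3 -c "
from h import *
st();tips()"
```

```text
t 27.48 tcp [0.4951 0.1061 0.1148] yaw -17.22 tiltz [ 0.1438  0.0682 -0.9873] F [-0.6871  0.8504 -2.3948] gap 0.281
[0.5028 0.1017 0.0437] 0.97
[ 0.4968  0.1027 -0.0002] 0.6
[0.5016 0.1056 0.0395] 0.49
[0.5    0.1018 0.0374] 0.86
tip [0.5008 0.1023 0.0384] axis [-0.0885  0.0225  0.9958] len 0.0954915829412148 tcp-tip [-0.0058  0.0034  0.0766]
```

Request:
jog_arm([
  [20,-0.2,-0.1,-1.0,0],
  [20,-0.2,0,-1.0,0],
  [20,0,0,0,0],
])

```text
t: 28.03
tcp_pos: [0.492, 0.1043, 0.0955]
tool_rot: [0.8, 0.594, 0.08, 0.017]
force: [-0.3, -0.2, -2.2]
finger_gap: 0.278
```

```bash
python3 -c "
from h import *
st();tips()"
```

```text
t 28.03 tcp [0.492  0.1043 0.0955] yaw -17.23 tiltz [ 0.1471  0.0678 -0.9868] F [-0.2775 -0.2435 -2.1891] gap 0.278
[0.5032 0.0965 0.0236] 0.56
[0.4975 0.101  0.0201] 0.41
[0.5036 0.1017 0.0164] 0.81
tip [0.5032 0.101  0.0201] axis [-0.1294  0.0208  0.9914] len 0.09611191481283222 tcp-tip [-0.0096  0.0033  0.0768]
```

Request:
jog_arm([
  [20,0.1,0,-0.9,0],
  [20,0,0,0,0],
  [60,0,0,0,0],
  [90,0,0,0,0],
  [100,0,0,0,0],
  [100,0,0,0,0],
])

```text
t: 28.83
tcp_pos: [0.4966, 0.1043, 0.0889]
tool_rot: [0.8, 0.594, 0.083, 0.019]
force: [-0.3, -0.5, -0.4]
finger_gap: 0.837
```

Run:
```python
from h import *
st()
for c in(wrist(),snapshot('side'),snapshot('scene')): print([(np.round(d['centre'],3).tolist(),round(d['score'],2)) for d in models.pinpoint(c,'gauge')[:3]],[(np.round(d['centre'],3).tolist(),round(d['score'],2)) for d in models.find_in(c,'gauge')[:2]])
```

```text
t 28.83 tcp [0.4966 0.1043 0.0889] yaw -17.25 tiltz [ 0.1556  0.0674 -0.9855] F [-0.3252 -0.4654 -0.3665] gap 0.837
[] [([0.494, 0.107, 0.123], 0.9), ([0.675, 0.056, 0.038], 0.39)]
[([0.498, 0.104, 0.009], 0.65)] [([0.487, 0.092, 0.06], 0.65), ([0.457, 0.228, 0.01], 0.63)]
[([0.497, 0.1, 0.005], 0.53)] [([0.489, 0.11, 0.086], 0.64), ([0.488, -0.031, 0.036], 0.32)]
```

Request:
jog_arm([
  [100,0,0,2,0],
  [100,0,0,3.5,0],
  [100,0,0,3.5,0],
  [100,0.5,0,2.5,0],
  [80,2.5,-2,0,-0.03],
  [70,3,-2.8,0,-0.03],
  [70,3,-2.8,0,-0.03],
  [70,3,-2.8,0,0],
])

```text
t: 29.95
tcp_pos: [0.608, 0.0034, 0.2091]
tool_rot: [0.825, 0.559, 0.077, 0.017]
force: [0.3, 0.1, 1.5]
finger_gap: 0.697
```

Request:
jog_arm([
  [70,3,-2.8,0,0],
  [70,1,-1,0,0],
  [70,0,0,0,0],
])

```text
t: 30.2
tcp_pos: [0.6562, -0.0433, 0.2101]
tool_rot: [0.826, 0.557, 0.08, 0.022]
force: [-0.6, 0.0, -0.0]
finger_gap: 0.696
```

```bash
cat >> h.py <<'E'
def bushpos(F=[.6539,-.073,.046]):
    st(); P=[wrist()]+[snapshot(c) for c in('side','scene')]; T,_=tool(); y=T[:3,1]*np.sign(T[0,1]); print('axis err along jaw',LEAN@y)
    F=np.array(F); G=F+.044*LEAN
    for c in P: print([np.round(b['centre'],4).tolist() for b in models.pinpoint(c,'bush_a')])
    print('tcp target',G+.0187*T[:3,2],'delta',G+.0187*T[:3,2]-T[:3,3]); return P
E
python3 -c "from h import *;P=bushpos();save(P[0],'w9')"
```

```text
t 30.2 tcp [ 0.6562 -0.0433  0.2101] yaw -22.4 tiltz [ 0.1556  0.0528 -0.9864] F [-0.5973  0.0336 -0.0063] gap 0.696
axis err along jaw 0.0045152911497631145
[[0.4997, -0.0399, 0.0482], [0.5727, -0.057, 0.0438]]
[[0.6545, -0.0697, 0.0395], [0.4962, -0.0444, 0.0445], [0.4986, -0.0402, 0.0395], [0.5748, -0.0603, 0.0411], [0.6545, -0.0773, 0.0424]]
[[0.5791, -0.0579, 0.0487], [0.4934, -0.0433, 0.0439]]
tcp target [ 0.6608 -0.0504  0.0656] delta [ 0.0086 -0.011  -0.1439]
```

Request:
jog_arm([
  [70,0.7,-0.7,-1,0],
  [70,0,0,-2.5,0],
  [70,-0.2,0,-2.5,0],
  [70,-0.2,0,-2,0],
  [70,0,0,0,0],
])

```text
t: 30.92
tcp_pos: [0.6549, -0.0421, 0.1291]
tool_rot: [0.823, 0.562, 0.08, 0.022]
force: [-1.7, 0.0, -0.7]
finger_gap: 0.699
```

```bash
python3 -c "from h import *;P=bushpos();save(P[0],'w10')"
```

```text
t 30.92 tcp [ 0.6549 -0.0421  0.1291] yaw -21.76 tiltz [ 0.1562  0.0545 -0.9862] F [-1.6627  0.0063 -0.6995] gap 0.699
axis err along jaw 0.022509906827919524
[[0.6571, -0.0699, 0.043], [0.5706, -0.0598, 0.0465], [0.4966, -0.0388, 0.0484]]
[[0.5743, -0.0556, 0.0395], [0.4985, -0.0412, 0.0449], [0.3856, 0.0284, -0.0024]]
[[0.5802, -0.0575, 0.0457], [0.4953, -0.0452, 0.0457], [0.6571, -0.0704, 0.0439]]
tcp target [ 0.6611 -0.0504  0.0657] delta [ 0.0022 -0.0072 -0.0684]
```

Request:
jog_arm([
  [70,0.4,-0.6,-1.5,-0.02],
  [70,0,0,-2,0],
  [70,-0.1,0,-1.5,0],
  [70,0,0,0,0],
])

```text
t: 31.55
tcp_pos: [0.666, -0.0509, 0.0887]
tool_rot: [0.829, 0.552, 0.087, 0.03]
force: [-0.5, -0.4, -0.1]
finger_gap: 0.704
```

Run:
```python
from h import *
P=bushpos([.655,-.0715,.046]); st(); out=[P[0]['image'][60:384,:]]
c=P[1]; u=proj(c,[[.6595,-.0435,.09]])[0].astype(int); w=26
a=cv2.resize(c['image'][u[1]-w:u[1]+w,u[0]-w:u[0]+w],(288,324),interpolation=cv2.INTER_CUBIC)
save(dict(image=np.hstack(out+[a])),'s10')
```

```text
t 31.55 tcp [ 0.666  -0.0509  0.0887] yaw -23.19 tiltz [ 0.1781  0.0457 -0.9829] F [-0.5295 -0.4316 -0.0886] gap 0.704
axis err along jaw 0.024990610378534
[[0.6539, -0.0701, 0.044], [0.652, -0.0774, 0.0462], [0.572, -0.0615, 0.0455]]
[[0.4982, -0.0408, 0.0418], [0.6548, -0.0736, 0.0438], [0.5774, -0.0553, 0.0407], [0.579, -0.0608, 0.0469]]
[[0.4953, -0.0446, 0.0409], [0.5781, -0.0611, 0.0457], [0.6589, -0.0709, 0.0463]]
tcp target [ 0.6625 -0.0491  0.0657] delta [-0.0053  0.0021 -0.0255]
t 31.85 tcp [ 0.6681 -0.0512  0.0919] yaw -23.15 tiltz [ 0.1837  0.0441 -0.982 ] F [-0.1166 -0.2098 -1.6634] gap 0.701
```

View pics/s10.png

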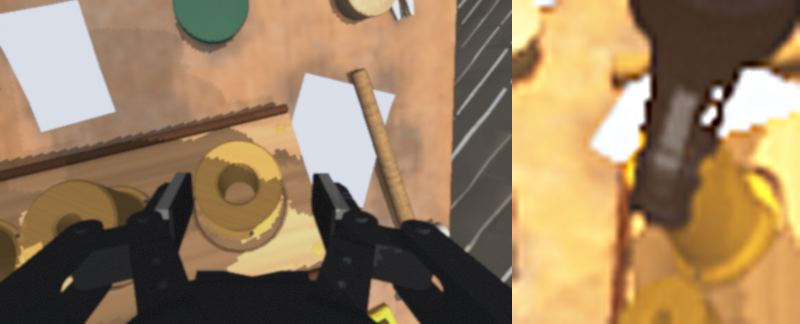

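Request:
jog_arm([
  [70,-0.5,0.2,-0.5,-0.02],
  [70,-0.2,0,-1.4,0],
  [70,-0.2,0,-0.8,0],
  [70,0,0,0,0],
])

```text
t: 32.18
tcp_pos: [0.6618, -0.0502, 0.0674]
tool_rot: [0.834, 0.542, 0.092, 0.038]
force: [-0.4, 0.1, -0.5]
finger_gap: 0.698
```

```bash
python3 -c "from h import *;P=bushpos([.655,-.0715,.046]);st()"
```

```text
t 32.18 tcp [ 0.6618 -0.0502  0.0674] yaw -24.53 tiltz [ 0.1945  0.0364 -0.9802] F [-0.407   0.0575 -0.5017] gap 0.698
axis err along jaw 0.026699423812824377
[[0.6549, -0.0696, 0.0412]]
[[0.5735, -0.0588, 0.0391], [0.4958, -0.0413, 0.0406], [0.6514, -0.0712, 0.0411]]
[[0.6576, -0.0711, 0.0438], [0.4943, -0.0455, 0.0455], [0.5814, -0.058, 0.0448]]
tcp target [ 0.6628 -0.0492  0.0658] delta [-0.0006  0.0014 -0.0032]
t 32.48 tcp [ 0.6636 -0.0507  0.0693] yaw -24.51 tiltz [ 0.1979  0.0355 -0.9796] F [0.0709 0.3339 0.4963] gap 0.7
```

Request:
jog_arm([
  [55,0,0,0,-0.03],
  [40,0,0,0,0],
  [40,0,0,0,0],
  [40,0,0,0,0],
  [40,0,0,0,0],
], squeeze=45)

```text
t: 32.9
tcp_pos: [0.6632, -0.0505, 0.0701]
tool_rot: [0.842, 0.53, 0.092, 0.04]
force: [-0.3, 0.1, -0.7]
finger_gap: 0.506
```

Request:
jog_arm([
  [40,0.05,0.3,0.5,0],
  [40,0.1,0.5,0.87,0],
  [40,0.1,0.5,0.87,0],
  [40,0,0,0,0],
])

```text
t: 33.23
tcp_pos: [0.6647, -0.0363, 0.0926]
tool_rot: [0.842, 0.53, 0.091, 0.039]
force: [0.0, -0.6, -3.6]
finger_gap: 0.508
```

Request:
jog_arm([
  [40,0,0.3,2,0],
  [40,0,0,3.5,0],
  [40,0,0,3.5,0],
  [40,0,0,3.5,0],
  [40,-2.5,0,2,0],
  [40,-3.2,0.3,0,0],
  [40,-3.2,0.5,0,0],
  [40,-3,1.5,0,0],
])

```text
t: 33.9
tcp_pos: [0.5488, -0.0101, 0.2475]
tool_rot: [0.841, 0.531, 0.095, 0.045]
force: [0.5, 1.2, -4.0]
finger_gap: 0.51
```

```bash
python3 -c "from h import *;st();print(manip.sense()['q'])"
```

```text
t 33.9 tcp [ 0.5488 -0.0101  0.2475] yaw -26.06 tiltz [ 0.2082  0.0256 -0.9777] F [ 0.5049  1.2415 -3.9898] gap 0.51
[-0.2661  0.33    1.7582  0.1051  0.8601  0.1176]
```

Request:
jog_arm([
  [40,-2,2.5,0,0],
  [40,-1.8,3.3,0,0],
  [40,-0.9,3.5,0,0],
  [40,-0.5,3.5,0,0],
  [40,-0.3,3.5,0,0],
  [40,-0.3,3.5,0,0],
  [40,-0.3,3.5,0,0],
  [40,-0.3,3,0,0],
])

```text
t: 34.57
tcp_pos: [0.4697, 0.2603, 0.2518]
tool_rot: [0.843, 0.527, 0.095, 0.046]
force: [1.5, -0.1, -2.7]
finger_gap: 0.507
```

```bash
cat >> h.py <<'E'
def hb(ref=None):
    st(); P=[wrist()]+[snapshot(c) for c in('side','scene')]; T,_=tool(); G=T[:3,3]-.0187*T[:3,2]; y=T[:3,1]*np.sign(T[0,1])
    for c in P:
        print('bush',[np.round(b['centre'],3).tolist() for b in models.pinpoint(c,'bush_a') if b['centre'][1]>.06],'mid',[np.round(b['centre'],3).tolist() for b in models.find_in(c,'bush_a') if b['centre'][1]>.06],'slab',[np.round(b['centre'],3).tolist() for b in models.pinpoint(c,'slab')[:1]])
    print('grasp',G,'jaw',y,'tool x',T[:3,0])
    return P
E
python3 -c "from h import *;hb()"
```

```text
t 34.57 tcp [0.4697 0.2603 0.2518] yaw -26.62 tiltz [ 0.2086  0.0235 -0.9777] F [ 1.5235 -0.1446 -2.6667] gap 0.507
bush [[0.464, 0.237, 0.225]] mid [[0.466, 0.266, 0.272]] slab [[0.458, 0.284, 0.002]]
bush [[0.464, 0.245, 0.224]] mid [[0.445, 0.244, 0.252]] slab [[0.457, 0.28, 0.0]]
bush [[0.464, 0.238, 0.226]] mid [] slab [[0.463, 0.285, 0.001]]
grasp [0.4657 0.2599 0.2698] jaw [ 0.8818 -0.4372  0.1771] tool x [0.4232 0.8991 0.1121]
```

Request:
jog_arm([
  [40,-0.1,1.8,-1,0],
  [40,-0.1,1.5,-3,0],
  [40,-0.1,0,-3.5,0],
  [40,-0.1,0,-3.5,0],
  [40,-0.1,0,-3,0],
  [40,0,0,-1,0],
  [40,0,0,0,0],
])

```text
t: 35.75
tcp_pos: [0.4729, 0.2898, 0.1006]
tool_rot: [0.846, 0.522, 0.103, 0.048]
force: [1.3, -0.1, -3.2]
finger_gap: 0.511
```

```bash
python3 -c "from h import *;hb()"
```

```text
t 35.75 tcp [0.4729 0.2898 0.1006] yaw -27.33 tiltz [ 0.2231  0.0266 -0.9744] F [ 1.3306 -0.1396 -3.1987] gap 0.511
bush [[0.465, 0.269, 0.073]] mid [[0.468, 0.298, 0.121]] slab [[0.46, 0.282, -0.0]]
bush [[0.463, 0.268, 0.074]] mid [[0.453, 0.272, 0.103]] slab [[0.455, 0.279, 0.006]]
bush [[0.469, 0.271, 0.075]] mid [[0.468, 0.293, 0.1]] slab [[0.461, 0.285, 0.001]]
grasp [0.4706 0.2902 0.1221] jaw [ 0.8716 -0.4513  0.1916] tool x [0.4336 0.8919 0.1286]
```

Request:
jog_arm([
  [40,-0.9,1.4,-0.5,0],
  [40,-0.1,0,-1.8,0],
  [40,-0.1,0,-1.5,0],
  [40,0,0,-0.5,0],
  [40,0,0,0,0],
])

```text
t: 36.77
tcp_pos: [0.4652, 0.3065, 0.0623]
tool_rot: [0.845, 0.521, 0.109, 0.049]
force: [0.1, 0.4, -3.9]
finger_gap: 0.507
```

```bash
python3 -c "from h import *;hb()"
```

```text
t 36.77 tcp [0.4652 0.3065 0.0623] yaw -27.41 tiltz [ 0.2354  0.032  -0.9714] F [ 0.0529  0.4331 -3.949 ] gap 0.507
bush [[0.456, 0.285, 0.036]] mid [[0.458, 0.31, 0.088]] slab [[0.461, 0.283, -0.002]]
bush [[0.454, 0.284, 0.034]] mid [[0.445, 0.286, 0.064]] slab [[0.458, 0.28, 0.004]]
bush [[0.461, 0.285, 0.001], [0.46, 0.287, 0.035]] mid [[0.458, 0.311, 0.066]] slab [[0.463, 0.285, 0.0]]
grasp [0.4617 0.3062 0.0818] jaw [ 0.8698 -0.452   0.1977] tool x [0.4322 0.8914 0.1363]
```

Request:
jog_arm([
  [40,-0.1,0,-1.0,0],
  [40,-0.1,0,-0.6,0],
  [40,0,0,0,0],
], squeeze=20)

```text
t: 37.62
tcp_pos: [0.4651, 0.3073, 0.0472]
tool_rot: [0.845, 0.521, 0.113, 0.049]
force: [0.3, 0.3, 0.5]
finger_gap: 0.508
```

Request:
jog_arm([
  [40,-0.1,-0.5,-0.4,0],
  [40,-0.1,-0.5,-0.4,0],
  [40,0,0,0,0],
])

```text
t: 37.87
tcp_pos: [0.4683, 0.303, 0.0459]
tool_rot: [0.844, 0.52, 0.124, 0.048]
force: [0.1, -0.1, -4.5]
finger_gap: 0.51
```

```bash
python3 -c "from h import *;hb()"
```

```text
t 37.87 tcp [0.4683 0.303  0.0459] yaw -27.68 tiltz [ 0.2603  0.0476 -0.9643] F [ 0.0762 -0.0747 -4.469 ] gap 0.51
bush [[0.461, 0.285, 0.018]] mid [[0.463, 0.308, 0.068]] slab [[0.462, 0.281, 0.002]]
bush [[0.464, 0.283, 0.017]] mid [[0.449, 0.279, 0.044]] slab [[0.666, -0.177, 0.0]]
bush [[0.465, 0.283, 0.022]] mid [[0.463, 0.308, 0.047]] slab [[0.46, 0.286, 0.002]]
grasp [0.4637 0.3021 0.0634] jaw [ 0.8657 -0.454   0.2108] tool x [0.428  0.8897 0.1587]
```

Request:
jog_arm([
  [53,0,0,0,0],
  [54,0,0,0,0],
  [55,0,0,0,0],
  [57,0,0,0,0],
  [60,0,0,0,0],
  [70,0,0,0,0],
  [90,0,0,0,0],
  [100,0,0,0,0],
])

```text
t: 39.13
tcp_pos: [0.4693, 0.3021, 0.0434]
tool_rot: [0.844, 0.52, 0.123, 0.049]
force: [-0.5, 0.5, 0.3]
finger_gap: 0.95
```

```bash
python3 -c "from h import *;hb()"
```

```text
t 39.13 tcp [0.4693 0.3021 0.0434] yaw -27.66 tiltz [ 0.2577  0.0453 -0.9652] F [-0.5412  0.5494  0.3141] gap 0.95
bush [[0.461, 0.285, 0.008]] mid [[0.462, 0.296, 0.065]] slab []
bush [[0.464, 0.284, 0.01]] mid [[0.444, 0.278, 0.042]] slab [[0.458, 0.276, 0.002]]
bush [[0.463, 0.284, 0.007]] mid [[0.463, 0.306, 0.041]] slab [[0.46, 0.284, 0.002]]
grasp [0.4645 0.3013 0.0616] jaw [ 0.8659 -0.4539  0.21  ] tool x [0.4285 0.8899 0.1565]
```

Request:
jog_arm([
  [100,-0.4,-0.1,1.5,0],
  [100,-0.7,-0.1,2.6,0],
  [100,-0.8,-0.1,3,0],
  [100,-0.7,0,3.2,0],
  [100,0,1.5,3.5,0],
  [100,0,2,3,0],
  [100,0,0,0,0],
  [100,0,0,0,0],
])

```text
t: 40.4
tcp_pos: [0.4394, 0.3336, 0.2172]
tool_rot: [0.845, 0.52, 0.12, 0.048]
force: [-0.6, -1.3, -0.9]
finger_gap: 1.001
```

Run:
```python
from h import *
st()
P=[wrist(),snapshot('side'),snapshot('scene')]
for c in P:
  for o in('bush_a','gauge','flux_jar','solder_spool','small_hammer','film_can'):
    print(o,[(np.round(d['centre'],3).tolist(),round(d['score'],2)) for d in models.pinpoint(c,o)[:4]])
save(P[1],'final')
st()
# overlay check numerically: brass mask in side vs model of upright bush
c=P[1]; t=np.linspace(0,2*np.pi,60); rim=lambda z,r:np.c_[.463+r*np.cos(t),.284+r*np.sin(t),0*t+z]
pts=np.vstack([proj(c,rim(.009,.027)),proj(c,rim(.017,.027)),proj(c,rim(.069,.022))]).astype(np.float32)
m=np.zeros((384,512),np.uint8); cv2.fillConvexPoly(m,cv2.convexHull(pts).astype(int),1)
h=cv2.cvtColor(c['image'],cv2.COLOR_RGB2HSV); b=((h[...,0]>18)&(h[...,0]<32)&(h[...,1]>150)).astype(np.uint8)
x,y,w,hh=cv2.boundingRect(m); win=np.zeros_like(m); win[y-8:y+hh+8,x-8:x+w+8]=1; b&=win
print('mask IoU',(m&b).sum()/max(1,(m|b).sum()),'model box',(x,y,w,hh),'brass box',cv2.boundingRect(b),b.sum(),m.sum())
```

```text
t 40.4 tcp [0.4394 0.3336 0.2172] yaw -27.73 tiltz [ 0.2522  0.0446 -0.9666] F [-0.5659 -1.3162 -0.8765] gap 1.001
bush_a [([0.463, 0.285, 0.005], 0.8)]
gauge [([0.499, 0.1, 0.014], 0.64)]
flux_jar [([0.688, 0.044, 0.002], 0.75)]
solder_spool [([0.463, 0.285, 0.006], 0.72)]
small_hammer []
film_can [([0.572, -0.067, 0.001], 0.33)]
bush_a [([0.499, -0.041, 0.042], 0.78), ([0.572, -0.058, 0.044], 0.76), ([0.463, 0.286, 0.009], 0.64)]
gauge [([0.498, 0.102, 0.009], 0.84)]
flux_jar [([0.686, 0.046, 0.004], 0.82)]
solder_spool [([0.38, 0.027, -0.003], 0.71)]
small_hammer [([0.775, -0.122, -0.001], 0.92), ([0.576, -0.061, 0.044], 0.6)]
film_can [([0.665, -0.177, 0.001], 0.52)]
bush_a [([0.498, -0.047, 0.044], 0.92), ([0.466, 0.286, 0.009], 0.79), ([0.576, -0.059, 0.044], 0.67)]
gauge [([0.497, 0.101, 0.006], 0.56)]
flux_jar [([0.687, 0.052, -0.003], 0.43)]
solder_spool [([0.385, 0.034, 0.004], 0.44), ([0.652, -0.078, 0.048], 0.3)]
small_hammer [([0.781, -0.124, 0.001], 0.45)]
film_can []
t 41.45 tcp [0.4394 0.3329 0.2158] yaw -27.78 tiltz [ 0.2502  0.0432 -0.9672] F [ 0.0772  0.1373 -0.0701] gap 0.995
mask IoU 0.4088145896656535 model box (140, 231, 28, 31) brass box (132, 223, 36, 42) 287 640
```

Run:
```python
from h import *
for n in('side','scene'): 
    c=snapshot(n); print([np.round(d['centre'],3).tolist() for d in models.find_in(c,'bush_a')[:4]],[np.round(d['centre'],3).tolist() for d in models.find_in(c,'gauge')[:2]])
print(workorder.sign_off())
```

```text
[[0.566, -0.044, 0.084], [0.451, 0.282, 0.053], [0.489, -0.026, 0.078]] [[0.487, 0.101, 0.099], [0.561, -0.076, 0.062]]
[[0.57, -0.031, 0.082], [0.487, -0.021, 0.076], [0.454, 0.301, 0.045]] [[0.49, 0.11, 0.088]]
the job is handed in; nothing more can be done
None
```

The job is done and handed in at about 41.5 s of robot time. The far bush is the good one and now stands on the slab.

**Trials, nearest to farthest**

| Bush | Result | Depth reached |
|---|---|---|
| Near | Too wide: the no-go part went in until the collar stopped it | about 46 mm |
| Middle | Too tight: the gauge stopped at the mouth on three tries at slightly different positions | about 0 mm |
| Far | Good: the go part went fully in and the shoulder stopped it | about 25 mm |

The jog moves cannot tilt the tool, so I leaned the gauge about 30° against the lip of its own block. I set it upright again the same way.

**Last checks**
- **Gauge:** hanging in the dark block, with its tip found at (0.498, 0.101) and 6–14 mm above the bench; 9 mm is fully seated.
- **Far bush:** on the slab at (0.463, 0.285), 3 mm from the slab centre, with its foot 5–9 mm above the bench; the slab top is at 9 mm. It was let go leaning about 20° and settled onto its flange.
- **Other two bushes:** found in their pockets, within the finder's error of where they started.
- **Bystanders:** the jar, spool, hammer and can were also found where they started.
- **Arm:** clear of everything, with the gripper open.

**What disagreed or went wrong**
- A colour-outline check of the standing bush overlapped its model by only 0.41. I put this down to poor colour separation, but my picture allowance was used up, so uprightness rests on the networks' positions.
- The tool drifted to about 15° off vertical, mostly while pushing and descending, and I only compensated for it.
- On the first pushes at the near, middle and far bushes the tip caught on the mouth and slid sideways. The forces I read stayed below about 7 N.

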